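# Set up the drip coffee filter on its cup

### The job

Set up the drip coffee filter on the round cork trivet, building upwards in this order: stand the cup in the middle of the trivet, set the filter chamber on the cup, put into the chamber the press disc that fits inside it, lying flat on the chamber's floor, and put the cap on the chamber. Let go of each piece once it is in place; everything must end upright, properly seated and at rest. Leave the press disc that is too wide, the small glass and the salt shaker standing where they are.

Things in the scene. Friction and masses are not known exactly. Their poses are not given: they have to be found in the camera images.
- trivet: round flat cork trivet, 110 mm across, 8 mm thick, fixed to the worktop. Origin: centre of its underside, on the worktop.
- cup: green espresso cup, 52 mm high, round bowl 64 mm across at the rim, 46 mm at the foot, with a ring handle. Origin on the underside, z up; the bowl's axis lies 14.5 mm from the origin in the cup's own +y; the handle points to -y and ends 47 mm from the origin. Grip the bowl across the cup's own x axis, just below the rim.
- cup_mouth (a point): centre of the cup's mouth: on the bowl's axis, at rim height, 52 mm above the cup's underside. Axes as the cup's.
- chamber: aluminium filter chamber: open straight cup, 64 mm outside, 57 mm inside, on a plate 80 mm across. A boss under the plate, 40 mm across, 5 mm deep, drops into the cup's mouth; the plate rests on the cup's rim. Origin: centre of the boss's underside, z up; plate z = 5 to 9 mm, inner floor 9 mm, rim 46 mm. Seated, the origin is 5 mm below the cup's rim.
- press_small: press disc that fits: steel disc 47 mm across, 4 mm thick, on it a thin upright stem with a round knob 18 mm across from z = 32 to 50 mm. Origin: centre of the disc's underside, z up. In place it lies on the chamber's floor, 9 mm above the chamber's origin, its knob standing 13 mm above the chamber's rim.
- press_wide: the press disc of a bigger filter: same stem and knob, but the disc is 72 mm across and does not go into the chamber. Origin: centre of the disc's underside. To be left alone.
- cap: domed aluminium cap, 80 mm across, 48 mm high, with a black knob 20 mm across from z = 33 to 48 mm. Hollow below: a skirt 72 mm wide inside goes round the chamber's wall; a ledge 6 mm up rests on its rim; above that a hollow 54 mm wide, 15 mm deep clears the press knob. Origin: centre of its underside, z up; seated, 40 mm above the chamber's origin.
- glass: small empty clear glass, 48 mm across, 58 mm high; a bystander. Origin: centre of its underside.
- salt: salt shaker, 44 mm across, 90 mm high; a bystander. Origin: centre of its underside.
Things that resemble listed ones, but are neither listed nor needed, are in the scene too. Leave any red look-alike of the chamber alone.

How it is judged:
By the outcome, as a careful person would: the job done as asked, in the order asked, and still so for the second after the job is handed in, with the robot touching nothing.
It also fails if it takes over 96 s, if anything falls off the work surface, if the arm or the gripper's body presses on something with over 40 N, if the wrist force passes 120 N, or if a joint passes its speed limit or range.

### The arm

A 6-joint arm with a two-finger parallel gripper is mounted at the origin on a cart in front of the work surface, level with it; the furniture and walls round the work are solid. World frame = base frame: x ahead of the robot, y to its left, z up, the work surface at z = 0. Lengths are in m, angles in rad, forces in N, time in s.
With the tool pointing down it reaches from about 0.375 to 0.975 m from the base axis. Payload 3.8 kg.
Tool frame: the origin (TCP) lies midway between the tips of the shut fingers; the grasp point (between the pads) lies 19 mm behind it; z points along the fingers, y is the line along which they close (so a half turn about z gives the same grasp; the last joint's range is limited). The gripper opens to 85 mm and grips with 20 to 120 N. Pads are 22 mm wide; open, the fingers measure 114 mm over their backs; the gripper's body (76 mm by 85 mm) begins 54 mm behind the grasp point. The pads swing forward as they close: fully open they stand 13 mm farther back than shut.
Start: joints at [1.222, 0.264, 1.604, -0, 1.274, -0.037], TCP at [0.207, 0.642, 0.208] pointing down, gripper open.
Joint ranges: [-2.63, 2.63], [-0.94, 2.18], [0.31, 2.57], [-1.31, 4.45], [0, 2.66], [-2.55, 2.55]. Speed limits (rad/s): [2.57, 2.57, 3.14, 3.14, 3.14, 3.14].

### API

Orientations are given as a rotation vector (axis times angle).
In Python, from workcell import bot, cams gives the robot as it stands.
- The arm moves only by the tool play_rows, never from a script. Its argument "rows" is a list of rows, each a list of 2 entries, a list of its own where there are three numbers: the shift along the tool's x, y, z scaled (see below), then the turn, a rotation vector about the tool's x, y, z scaled (see below). A call has 1 to 20 rows; each row is the pose to reach, as a shift and turn from the pose commanded when the call began, along the tool's axes at that moment; what a row does not reach only later rows make up. The controller multiplies each number of a shift by 250 mm and each number of a turn by 45 degrees. A row lasts 1/12 s, in which the tool goes at most 41.7 mm and 7.16 degrees, less where a joint would pass 70% of its speed; a pose out of reach is approached as far as the arm can. A call with a number of a shift or a turn outside -1 to 1 is refused whole. A call with a gripper value outside its range is refused whole. "claw" is the opening, from -1 (shut) to 1 (fully open), set as the call begins (left out, the last holds). The fingers move at their own pace and stop on an object; "newtons" is the grip in N (left out, the last holds). Time passes only in rows, so rows that repeat a pose let the fingers close. It gives the time, the measured TCP pose, the force, the opening and the grip force at its end, in the units of the state.
- bot.read_state(): the state, without advancing time (a new reading comes with each control period).
- cams.read_camera(name): name is "side" or "top" or "wrist"; returns a dict with "image" (384x512x3 uint8, red, green, blue), "K" (3x3 intrinsics, pixels), "T" (4x4, takes a point from camera to world coordinates); the wrist camera has in their place "mount" (4x4, takes a point from camera to tool coordinates, whose origin is the TCP and whose axes are the flange's). Camera axes: x right, y down, z forward; pixel columns grow to the right and rows downward; lengths in m; the calibration is good to about 2 mm. A picture is of the moment at which its call begins: read the wrist's pose just before it. There is no depth.
- bot.finish_job(): hands the job in; it is judged then, once.
The state is a dict: "time": time; "q": joint angles; "joint_vel": joint speeds; "joint_torque": joint torques, N m; "tool_pos": TCP position; "tcp_rot": TCP orientation; "wrist_force": force on the tool from outside, world axes, zero at the start; "torque": the same for the moment, N m; "width": opening from 0.0 (shut) to 1.0 (fully open); "grip_force": force on a finger pad.
Only numpy, scipy, OpenCV 4.12 (cv2) and the standard library are available. Lean on these libraries where they do the work, as an engineer would, in place of code of your own. Each camera call takes 0.05 s, during which the arm holds its last target. There are 200 camera calls.

## Working session

There is one attempt and no reset: what is moved stays moved. The work goes in short steps, Python scripts to look and compute and a tool call to move; the robot and the scene stay as the last step left them, time stands still between calls to the robot, and variables do not carry over. Pictures are saved under pics/ and viewed, at most 14 in all, crops included, and the job is handed in when it is done.

Besides the shell and the picture viewer there is one more tool, called after ">>>" in YAML: its name, and indented under it one key for each argument. play_rows: Moves the arm, as the interface text tells. Its arguments: {"type":"object","properties":{"rows":{"type":"array","items":{"type":"array"}},"claw":{"type":"number"},"newtons":{"type":"number"}},"required":["rows"]}

```bash
mkdir -p pics; python3 - <<'E'
from workcell import bot,cams
import cv2,numpy as np
np.set_printoptions(precision=4,suppress=True)
s=bot.read_state();print(s)
for n in("top","side","wrist"):
    c=cams.read_camera(n)
    cv2.imwrite(f"pics/{n}0.png",c["image"][:,:,::-1])
    print(n,c["K"],c.get("T"),c.get("mount"))
a=[cv2.imread(f"pics/{n}0.png") for n in("top","side")]
for n,i in zip(("top","side"),a): cv2.imwrite(f"pics/{n}0b.png",cv2.resize(i,(800,600),interpolation=cv2.INTER_CUBIC))
E
```

```text
{'time': 0.0, 'q': array([ 1.2221,  0.2648,  1.6054,  0.    ,  1.2737, -0.0369]), 'joint_vel': array([-0.0006,  0.0014, -0.0019,  0.0009, -0.0004, -0.0015]), 'joint_torque': array([  0.0004, -51.5105, -36.7326,  -0.0001,   0.0128,  -0.    ]), 'tool_pos': array([0.2068, 0.6417, 0.2063]), 'tcp_rot': array([-0.4878, -3.1031,  0.0035]), 'wrist_force': array([ 0.1116,  0.6894, -0.0464]), 'torque': array([ 0.001 , -0.0501,  0.0429]), 'grip_force': 0.0, 'width': 0.9990237658864979}
top [[387.2121   0.     258.0041]
 [  0.     387.2121 190.4718]
 [  0.       0.       1.    ]] [[ 0.0044 -0.9987  0.0504  0.413 ]
 [-1.     -0.0046 -0.0033 -0.3967]
 [ 0.0036 -0.0504 -0.9987  1.1742]
 [ 0.      0.      0.      1.    ]] None
side [[461.911    0.     256.5229]
 [  0.     461.911  173.4694]
 [  0.       0.       1.    ]] [[-0.9973 -0.0155  0.0714  0.3801]
 [-0.0708  0.4458 -0.8923  0.7748]
 [-0.018  -0.895  -0.4457  0.6221]
 [ 0.      0.      0.      1.    ]] None
wrist [[275.1517   0.     260.7599]
 [  0.     275.1517 190.2343]
 [  0.       0.       1.    ]] None [[-0.0004 -0.9518 -0.3069  0.0778]
 [ 1.     -0.0004 -0.0003  0.0004]
 [ 0.0001 -0.3069  0.9518 -0.1659]
 [ 0.      0.      0.      1.    ]]
```

View pics/top0b.png

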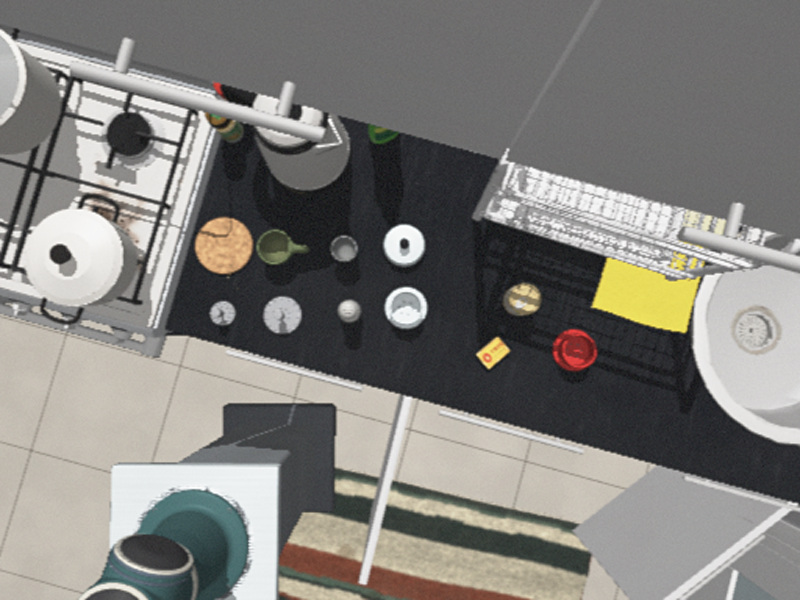

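View pics/side0b.png

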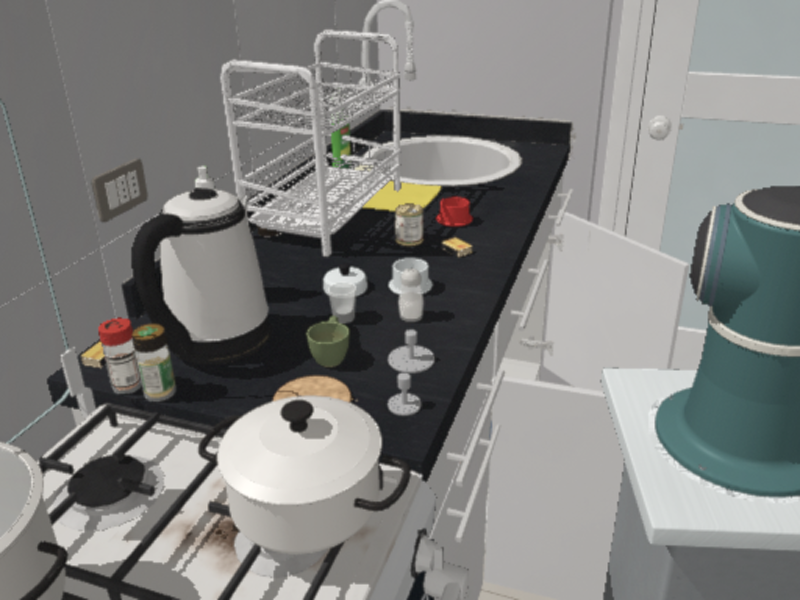

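Top view (800×600 px): trivet (224,245), cup (275,247) with its handle to the right, glass (344,249), cap (404,245), small disc (222,313), wide disc (282,315), salt (349,311), chamber (406,307), and red look-alike (574,350). Other possible mix-ups: the pot lid (60,255), and the tin (522,298) for the chamber. One close crop to check and measure.

```bash
python3 - <<'E'
import cv2
i=cv2.imread("pics/top0.png")[135:220,115:285]
cv2.imwrite("pics/crop1.png",cv2.resize(i,None,fx=4.7,fy=4.7,interpolation=cv2.INTER_CUBIC))
E
```

```text
(no output)
```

View pics/crop1.png

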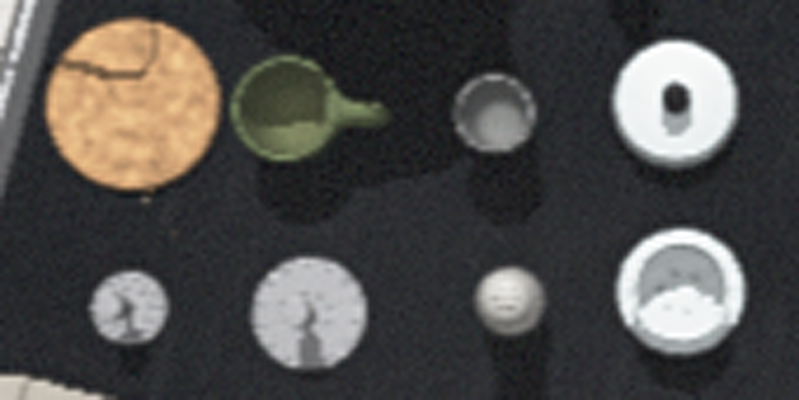

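View pics/wrist0.png

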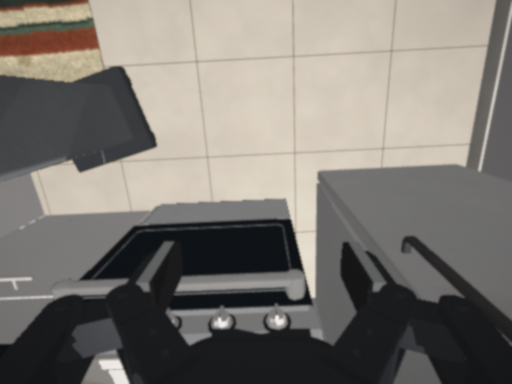

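```bash
cat > h.py <<'E'
import numpy as np,cv2
from scipy.spatial.transform import Rotation as R
from workcell import bot,cams
np.set_printoptions(precision=4,suppress=True)
def ray(uv,K,T):
    d=T[:3,:3]@np.linalg.solve(K,[uv[0],uv[1],1.]);return T[:3,3],d/np.linalg.norm(d)
def onz(uv,z,K,T):
    o,d=ray(uv,K,T);return o+d*(z-o[2])/d[2]
def wristT(s,c):
    T=np.eye(4);T[:3,:3]=R.from_rotvec(s["tcp_rot"]).as_matrix();T[:3,3]=s["tool_pos"];return T@c["mount"]
def go(pos,yaw=None):  # row numbers to world pos, tool down, tool x at angle yaw (deg)
    s=bot.read_state();A=R.from_rotvec(s["tcp_rot"]);M=A.as_matrix()
    print("now",s["tool_pos"],"yaw",np.degrees(np.arctan2(M[1,0],M[0,0])),"t",s["time"])
    print("shift",M.T@(np.array(pos)-s["tool_pos"])/.25)
    if yaw is not None:
        a=np.radians(yaw);x=np.array([np.cos(a),np.sin(a),0]);z=np.array([0,0,-1.])
        B=np.c_[x,np.cross(z,x),z];print("turn",R.from_matrix(M.T@B).as_rotvec()/(np.pi/4))
def shot(name):
    s=bot.read_state();c=cams.read_camera("wrist");np.savez(f"pics/{name}.npz",K=c["K"],T=wristT(s,c))
    cv2.imwrite(f"pics/{name}.png",cv2.resize(c["image"][:,:,::-1],None,fx=1.5625,fy=1.5625,interpolation=cv2.INTER_CUBIC))
def wpix(name,pts):
    d=np.load(f"pics/{name}.npz")
    for n,x,y,z in pts: print(n,onz(((x+.5)/1.5625-.5,(y+.5)/1.5625-.5),z,d["K"],d["T"]))
E
python3 - <<'E'
from h import *
c=cams.read_camera("top");K,T=c["K"],c["T"]
f=lambda X,Y:(115+(X+.5)/4.7-.5,135+(Y+.5)/4.7-.5)
for n,X,Y,z in [("trivet",133,103.5,.008),("cup",284.5,108,.052),("handle",388,114,.03),("glass",495,113,.058),("capknob",677,97,.048),("cap",676,103,.01),("press",129.5,308,.004),("wide",309,313,.004),("salt",510,300,.08),("chamb",681,291,.012)]:
    print(n,onz(f(X,Y),z,K,T))
e=cams.read_camera("side")
for n,a,b in [("potknob",(60,255),(297,412)),("kettletop",(278,105),(203,172)),("cap knob",(404,243),(346,271))]:
    o,d=ray(np.array(a)/1.5625,K,T);p,g=ray(np.array(b)/1.5625,e["K"],e["T"])
    t=np.linalg.lstsq(np.c_[d,-g],p-o,rcond=None)[0];print(n,o+d*t[0],p+g*t[1])
go((.42,.30,.36),90)
E
```

```text
trivet [ 0.5728 -0.0519  0.008 ]
cup [ 0.5644 -0.1587  0.052 ]
handle [ 0.5639 -0.2194  0.03  ]
glass [ 0.5611 -0.2897  0.058 ]
capknob [ 0.573  -0.4019  0.048 ]
cap [ 0.5745 -0.4014  0.01  ]
press [ 0.4412 -0.051   0.004 ]
wide [ 0.4385 -0.1662  0.004 ]
salt [ 0.4452 -0.3019  0.08  ]
chamb [ 0.4534 -0.4051  0.012 ]
potknob [0.5335 0.1782 0.158 ] [0.5389 0.1789 0.159 ]
kettletop [ 0.7449 -0.2116  0.2859] [ 0.7463 -0.2112  0.2865]
cap knob [ 0.5743 -0.4017  0.0327] [ 0.5753 -0.4016  0.0329]
now [0.2069 0.6421 0.207 ] yaw 162.13750925009214 t 0.25
shift [-1.2309 -1.0417 -0.6108]
turn [-0.0012  0.0008  1.6031]
```

>>> play_rows:
  rows:
    - [[-0.9, -0.8, -0.5], [0, 0, 1]]
    - [[-0.9, -0.8, -0.5], [0, 0, 1]]
    - [[-0.9, -0.8, -0.5], [0, 0, 1]]
    - [[-0.9, -0.8, -0.5], [0, 0, 1]]
    - [[-0.9, -0.8, -0.5], [0, 0, 1]]
    - [[-0.9, -0.8, -0.5], [0, 0, 1]]
    - [[-0.9, -0.8, -0.5], [0, 0, 1]]
    - [[-0.9, -0.8, -0.5], [0, 0, 1]]
    - [[-0.9, -0.8, -0.5], [0, 0, 1]]
    - [[-0.9, -0.8, -0.5], [0, 0, 1]]
  claw: 1

```text
time: 1.08
tool_pos: [0.3611, 0.3823, 0.3342]
tcp_rot: [1.643, 2.677, 0.005]
wrist_force: [-1.1, -0.3, -0.3]
width: 0.997
grip_force: 0.0
```

```bash
python3 -c "
from h import *
go((.5,-.06,.25),90)"
```

```text
now [0.3611 0.3823 0.3342] yaw 116.94452819162551 t 1.0833
shift [-1.8293 -0.3071  0.3336]
turn [ 0.0031 -0.0023  0.5988]
```

>>> play_rows:
  rows:
    - [[-1, -0.17, 0.18], [0, 0, 0.6]]
    - [[-1, -0.17, 0.18], [0, 0, 0.6]]
    - [[-1, -0.17, 0.18], [0, 0, 0.6]]
    - [[-1, -0.17, 0.18], [0, 0, 0.6]]
    - [[-1, -0.17, 0.18], [0, 0, 0.6]]
    - [[-1, -0.17, 0.18], [0, 0, 0.6]]
    - [[-1, -0.17, 0.18], [0, 0, 0.6]]

```text
time: 1.67
tool_pos: [0.4359, 0.1372, 0.2851]
tcp_rot: [2.222, 2.221, -0.007]
wrist_force: [0.4, -0.3, -1.4]
width: 1.001
grip_force: 0.0
```

```bash
python3 -c "
from h import *
go((.5,-.06,.25),90)"
```

```text
now [0.4359 0.1372 0.2851] yaw 89.95953397358123 t 1.6667
shift [-0.7879  0.2574  0.1421]
turn [-0.004   0.0043 -0.0009]
```

>>> play_rows:
  rows:
    - [[-0.79, 0.26, 0.14], [0, 0, 0]]
    - [[-0.79, 0.26, 0.14], [0, 0, 0]]
    - [[-0.79, 0.26, 0.14], [0, 0, 0]]
    - [[-0.79, 0.26, 0.14], [0, 0, 0]]
    - [[-0.79, 0.26, 0.14], [0, 0, 0]]
    - [[-0.79, 0.26, 0.14], [0, 0, 0]]
    - [[-0.79, 0.26, 0.14], [0, 0, 0]]
    - [[-0.79, 0.26, 0.14], [0, 0, 0]]

```text
time: 2.33
tool_pos: [0.5013, -0.0548, 0.2517]
tcp_rot: [-2.217, -2.223, 0.001]
wrist_force: [-0.1, 0.5, -0.2]
width: 1.006
grip_force: 0.0
```

```bash
python3 -c "
from h import *
print(bot.read_state()['joint_vel']);shot('w1');go((.5,-.06,.25),90)"
```

```text
[ 0.0256 -0.0205 -0.0001 -0.0022 -0.0005 -0.0049]
now [ 0.5014 -0.0543  0.2522] yaw 90.21621488627086 t 2.3833
shift [-0.0226 -0.0056  0.0088]
turn [-0.0014 -0.0015  0.0048]
```

View pics/w1.png

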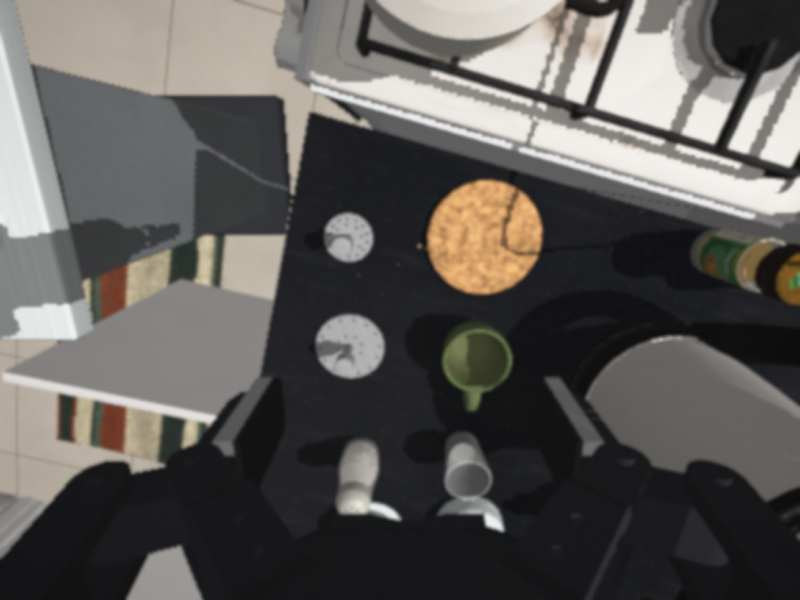

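Wrist view: trivet centre (485,237), cup rim centre (477,358) with the handle end at (472,408), small press (348,237), wide press (350,346).

```bash
python3 -c "
from h import *
wpix('w1',[('trivet',485.5,237,.008),('cup',477,358,.052),('cl',442,358,.052),('cr',512,358,.052),('hand',472,408,.03),('press',348.5,237,.004),('wide',350.5,346,.004)])
go((.566,-.1575,.12),90)"
```

```text
trivet [ 0.5761 -0.0468  0.008 ]
cup [ 0.5668 -0.1529  0.052 ]
cl [ 0.534 -0.153  0.052]
cr [ 0.5995 -0.1528  0.052 ]
hand [ 0.5684 -0.2203  0.03  ]
press [ 0.4443 -0.0478  0.004 ]
wide [ 0.4418 -0.1627  0.004 ]
now [ 0.5014 -0.0543  0.2522] yaw 90.21621488627086 t 2.3833
shift [-0.4142  0.2575  0.528 ]
turn [-0.0014 -0.0015  0.0048]
```

>>> play_rows:
  rows:
    - [[-0.41, 0.26, 0.5], [0, 0, 0]]
    - [[-0.41, 0.26, 0.5], [0, 0, 0]]
    - [[-0.41, 0.26, 0.5], [0, 0, 0]]
    - [[-0.41, 0.26, 0.5], [0, 0, 0]]
    - [[-0.41, 0.26, 0.5], [0, 0, 0]]
    - [[-0.41, 0.26, 0.5], [0, 0, 0]]
    - [[-0.41, 0.26, 0.5], [0, 0, 0]]
    - [[-0.41, 0.26, 0.5], [0, 0, 0]]

```text
time: 3.05
tool_pos: [0.5677, -0.1569, 0.1296]
tcp_rot: [2.215, 2.225, 0.002]
wrist_force: [-0.1, 0.2, 0.2]
width: 0.996
grip_force: 0.0
```

```bash
python3 -c "
from h import *
shot('w2');go((.566,-.156,.018),90)"
```

```text
now [ 0.5679 -0.1571  0.13  ] yaw 90.24468344229282 t 3.1
shift [ 0.0048 -0.0089  0.4482]
turn [0.0042 0.0009 0.0054]
```

View pics/w2.png

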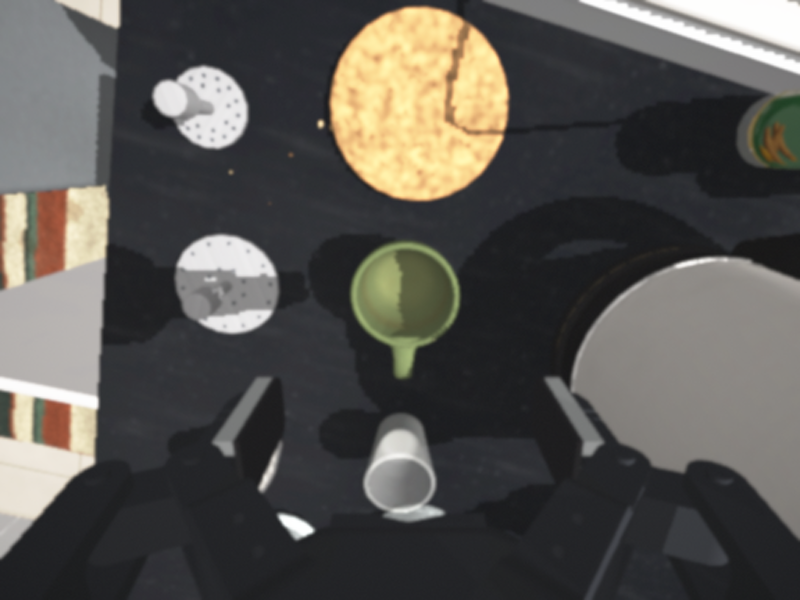

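Cup rim centre (405,294) sits almost midway between the fingers (~410); trivet centre (419,103), small press disc (211,108).

```bash
python3 -c "
from h import *
wpix('w2',[('trivet',419.5,103,.008),('cup',405,294.5,.052),('hand',403,377,.03),('press',211,108,.004),('pknob',172,98,.048),('wide',227.5,284,.004),('glass',400,484,.058)])"
```

```text
trivet [ 0.5757 -0.0455  0.008 ]
cup [ 0.5672 -0.1548  0.052 ]
hand [ 0.5658 -0.2214  0.03  ]
press [ 0.4459 -0.0485  0.004 ]
pknob [ 0.4445 -0.0482  0.048 ]
wide [ 0.4419 -0.1626  0.004 ]
glass [ 0.5641 -0.2871  0.058 ]
```

>>> play_rows:
  rows:
    - [[0.008, -0.004, 0.15], [0, 0, 0]]
    - [[0.008, -0.004, 0.3], [0, 0, 0]]
    - [[0.008, -0.004, 0.4], [0, 0, 0]]
    - [[0.008, -0.004, 0.448], [0, 0, 0]]
    - [[0.008, -0.004, 0.448], [0, 0, 0]]
    - [[0.008, -0.004, 0.448], [0, 0, 0]]

```text
time: 3.6
tool_pos: [0.5665, -0.1562, 0.017]
tcp_rot: [2.217, 2.224, 0.001]
wrist_force: [1.2, 0.4, 0.4]
width: 1.002
grip_force: 0.0
```

>>> play_rows:
  rows:
    - [[0, 0, 0], [0, 0, 0]]
    - [[0, 0, 0], [0, 0, 0]]
    - [[0, 0, 0], [0, 0, 0]]
    - [[0, 0, 0], [0, 0, 0]]
    - [[0, 0, 0], [0, 0, 0]]
    - [[0, 0, 0], [0, 0, 0]]
    - [[0, 0, 0], [0, 0, 0]]
    - [[0, 0, 0], [0, 0, 0]]
  claw: -1
  newtons: 40

```text
time: 4.27
tool_pos: [0.5682, -0.1572, 0.0191]
tcp_rot: [2.216, 2.221, 0.004]
wrist_force: [-1.4, 0.1, 6.3]
width: 0.712
grip_force: 41.8
```

>>> play_rows:
  rows:
    - [[0, 0, -0.1], [0, 0, 0]]
    - [[0, 0, -0.16], [0, 0, 0]]
    - [[0, 0, -0.16], [0, 0, 0]]
    - [[0, 0, -0.16], [0, 0, 0]]

```text
time: 4.6
tool_pos: [0.5677, -0.1571, 0.058]
tcp_rot: [2.216, 2.221, 0.004]
wrist_force: [0.2, 0.0, -1.4]
width: 0.707
grip_force: 44.0
```

```bash
python3 -c "
from h import *
shot('w3');go((.576,-.0468,.028),90)"
```

```text
now [ 0.5663 -0.1567  0.0564] yaw 90.13264724516212 t 4.65
shift [0.4396 0.0395 0.1136]
turn [0.0022 0.0007 0.0029]
```

View pics/w3.png

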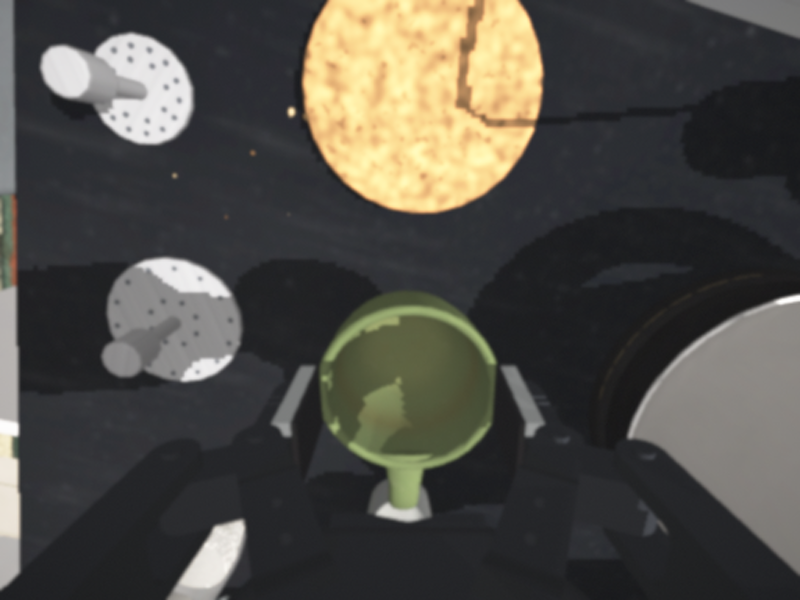

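Cup is held upright; rim centre (408,387), trivet edge bottom (424,213), left 303, right 544.

```bash
python3 -c "
from h import *
wpix('w3',[('cup',408.5,387,.091),('trivbot',424,213,.008),('trivL',303,85,.008),('trivR',544,85,.008)])"
```

```text
cup [ 0.5688 -0.1539  0.091 ]
trivbot [ 0.5768 -0.104   0.008 ]
trivL [ 0.5211 -0.0466  0.008 ]
trivR [ 0.6307 -0.0463  0.008 ]
```

>>> play_rows:
  rows:
    - [[0.1, 0.01, 0], [0, 0, 0]]
    - [[0.2, 0.015, 0], [0, 0, 0]]
    - [[0.3, 0.02, 0], [0, 0, 0]]
    - [[0.38, 0.03, 0], [0, 0, 0]]
    - [[0.424, 0.03, 0], [0, 0, 0]]
    - [[0.424, 0.03, 0.05], [0, 0, 0]]
    - [[0.424, 0.03, 0.1], [0, 0, 0]]
    - [[0.424, 0.03, 0.12], [0, 0, 0]]
    - [[0.424, 0.03, 0.128], [0, 0, 0]]
    - [[0.424, 0.03, 0.128], [0, 0, 0]]
    - [[0.424, 0.03, 0.128], [0, 0, 0]]

```text
time: 5.57
tool_pos: [0.5724, -0.0511, 0.0264]
tcp_rot: [-2.219, -2.221, 0.002]
wrist_force: [-11.8, 4.6, 27.8]
width: 0.71
grip_force: 48.6
```

>>> play_rows:
  rows:
    - [[0, 0, 0], [0, 0, 0]]
    - [[0, 0, 0], [0, 0, 0]]
    - [[0, 0, 0], [0, 0, 0]]
    - [[0, 0, 0], [0, 0, 0]]
    - [[0, 0, 0], [0, 0, 0]]
  claw: 1

```text
time: 5.98
tool_pos: [0.5723, -0.0509, 0.0226]
tcp_rot: [-2.219, -2.223, 0.002]
wrist_force: [0.2, 0.3, 0.7]
width: 0.999
grip_force: 0.0
```

>>> play_rows:
  rows:
    - [[0, 0, -0.15], [0, 0, 0]]
    - [[0, 0, -0.3], [0, 0, 0]]
    - [[0, 0, -0.45], [0, 0, 0]]
    - [[0, 0, -0.6], [0, 0, 0]]
    - [[0.2, 0, -0.6], [0, 0, 0]]
    - [[0.25, 0, -0.6], [0, 0, 0]]
    - [[0.25, 0, -0.6], [0, 0, 0]]
    - [[0.25, 0, -0.6], [0, 0, 0]]

```text
time: 6.65
tool_pos: [0.5726, 0.0127, 0.1733]
tcp_rot: [-2.216, -2.226, 0.001]
wrist_force: [-0.3, -0.0, -0.5]
width: 1.001
grip_force: 0.0
```

```bash
python3 -c "
from h import *
shot('w4');go((.455,-.36,.26),90)"
```

```text
now [0.5725 0.012  0.173 ] yaw 90.20376943447339 t 6.7
shift [-1.4865 -0.4755 -0.3466]
turn [-0.0014  0.0008  0.0045]
```

View pics/w4.png

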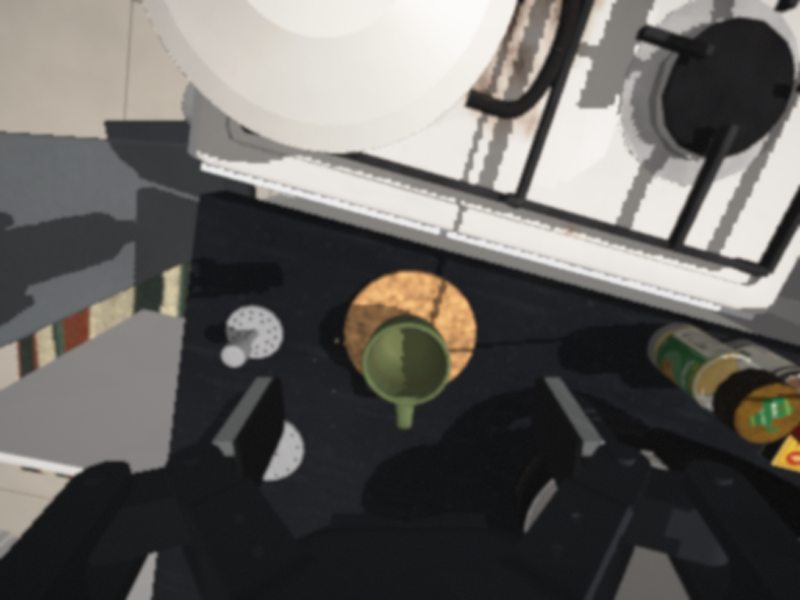

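```bash
python3 -c "
from h import *
wpix('w4',[('cup',407.5,362,.060),('L',344,337,.008),('R',478,337,.008),('top',411,270,.008)])
i=cv2.imread('pics/w4.png');
K=np.load('pics/w4.npz');h=cv2.cvtColor(i,cv2.COLOR_BGR2HSV)
m=((h[...,0]>8)&(h[...,0]<22)&(h[...,1]>90)&(h[...,2]>90)).astype('uint8');m[:260]=0;m[420:]=0;m[:,:330]=0;m[:,490:]=0
c=max(cv2.findContours(m,0,1)[0],key=cv2.contourArea);H=cv2.convexHull(c)[:,0]
p=np.array([onz(((x+.5)/1.5625-.5,(y+.5)/1.5625-.5),.008,K['K'],K['T']) for x,y in H])
p=p[:,:2];from scipy.optimize import least_squares as l
r=l(lambda v:np.hypot(*(p-v).T)-.055,[.575,-.048],loss='soft_l1',f_scale=.001);print(r.x,np.abs(r.fun).max(),len(p))"
```

```text
cup [ 0.5735 -0.0472  0.06  ]
L [ 0.5205 -0.0503  0.008 ]
R [ 0.6323 -0.0498  0.008 ]
top [0.576  0.0075 0.008 ]
[ 0.5759 -0.0475] 0.0007878260249211816 38
```

Cup stands 2.4 mm from the trivet centre (cup rim (407,362), trivet edges 344–478): good. Next, the chamber.

>>> play_rows:
  rows:
    - [[-0.16, -0.05, -0.1], [0, 0, 0]]
    - [[-0.3, -0.1, -0.2], [0, 0, 0]]
    - [[-0.46, -0.14, -0.3], [0, 0, 0]]
    - [[-0.61, -0.2, -0.35], [0, 0, 0]]
    - [[-0.76, -0.25, -0.35], [0, 0, 0]]
    - [[-0.9, -0.3, -0.35], [0, 0, 0]]
    - [[-0.9, -0.3, -0.35], [0, 0, 0]]

```text
time: 7.28
tool_pos: [0.4961, -0.2194, 0.2614]
tcp_rot: [2.223, 2.217, -0.005]
wrist_force: [0.7, 0.6, -0.5]
width: 0.999
grip_force: 0.0
```

>>> play_rows:
  rows:
    - [[-0.16, -0.05, 0], [0, 0, 0]]
    - [[-0.32, -0.1, 0], [0, 0, 0]]
    - [[-0.48, -0.14, 0], [0, 0, 0]]
    - [[-0.6, -0.18, 0.1], [0, 0, 0]]
    - [[-0.6, -0.18, 0.2], [0, 0, 0]]
    - [[-0.6, -0.18, 0.2], [0, 0, 0]]
    - [[-0.6, -0.18, 0.2], [0, 0, 0]]

```text
time: 7.87
tool_pos: [0.4518, -0.3625, 0.2084]
tcp_rot: [-2.216, -2.218, 0.0]
wrist_force: [0.1, 0.9, -0.1]
width: 0.999
grip_force: 0.0
```

```bash
python3 -c "
from h import *
shot('w5');go((.457,-.403,.12),90)"
```

```text
now [ 0.4532 -0.3628  0.2105] yaw 90.10385025408155 t 7.9167
shift [-0.1615  0.0155  0.3615]
turn [-0.0021 -0.0024  0.0023]
```

View pics/w5.png

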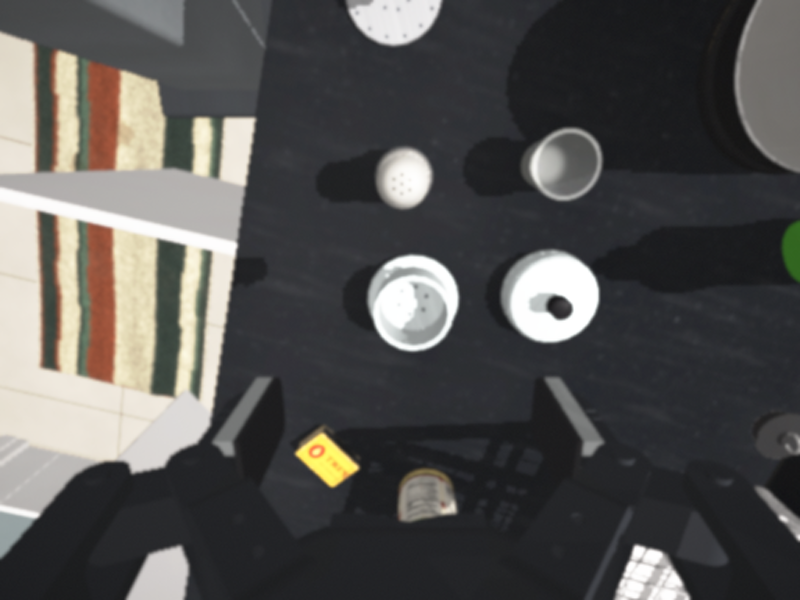

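Chamber (413,310 at rim), cap knob (560,307), glass (565,163), salt (404,178).

```bash
python3 -c "
from h import *
wpix('w5',[('chrim',413,309,.046),('chplate',413,301,.009),('plateT',413,254,.009),('rimB',413,350,.046),('knob',560,307,.048),('capL',500,297,.006),('capR',600,297,.006),('capT',551,249,.01)])"
```

```text
chrim [ 0.4562 -0.3987  0.046 ]
chplate [ 0.4564 -0.4039  0.009 ]
plateT [ 0.4563 -0.3612  0.009 ]
rimB [ 0.4563 -0.4349  0.046 ]
knob [ 0.5739 -0.396   0.048 ]
capL [ 0.5346 -0.401   0.006 ]
capR [ 0.6242 -0.4009  0.006 ]
capT [ 0.5746 -0.3565  0.01  ]
```

>>> play_rows:
  rows:
    - [[-0.155, 0.013, 0.15], [0, 0, 0]]
    - [[-0.155, 0.013, 0.3], [0, 0, 0]]
    - [[-0.155, 0.013, 0.45], [0, 0, 0]]
    - [[-0.155, 0.013, 0.6], [0, 0, 0]]
    - [[-0.155, 0.013, 0.7], [0, 0, 0]]
    - [[-0.155, 0.013, 0.77], [0, 0, 0]]
    - [[-0.155, 0.013, 0.79], [0, 0, 0]]
    - [[-0.155, 0.013, 0.79], [0, 0, 0]]
    - [[-0.155, 0.013, 0.79], [0, 0, 0]]

```text
time: 8.67
tool_pos: [0.4589, -0.4026, 0.0157]
tcp_rot: [2.215, 2.223, 0.0]
wrist_force: [0.1, -0.3, 0.5]
width: 1.003
grip_force: 0.0
```

>>> play_rows:
  rows:
    - [[0, 0, 0], [0, 0, 0]]
    - [[0, 0, 0], [0, 0, 0]]
    - [[0, 0, 0], [0, 0, 0]]
    - [[0, 0, 0], [0, 0, 0]]
    - [[0, 0, 0], [0, 0, 0]]
    - [[0, 0, 0], [0, 0, 0]]
    - [[0, 0, 0], [0, 0, 0]]
  claw: -1
  newtons: 40

```text
time: 9.25
tool_pos: [0.4663, -0.4078, 0.0223]
tcp_rot: [2.205, 2.208, 0.006]
wrist_force: [9.2, -0.7, 15.0]
width: 0.008
grip_force: 7.9
```

>>> play_rows:
  rows:
    - [[0, 0, -0.15], [0, 0, 0]]
    - [[0, 0, -0.3], [0, 0, 0]]
    - [[0, 0, -0.45], [0, 0, 0]]
    - [[0, 0, -0.6], [0, 0, 0]]
    - [[0, 0, -0.7], [0, 0, 0]]
    - [[0, 0, -0.7], [0, 0, 0]]
    - [[0, 0, -0.7], [0, 0, 0]]

```text
time: 9.83
tool_pos: [0.4588, -0.4036, 0.1931]
tcp_rot: [2.213, 2.219, 0.0]
wrist_force: [0.1, 0.8, 0.4]
width: -0.002
grip_force: 0.0
```

```bash
python3 -c "
from h import *
shot('w6');go((.5735,-.0472,.18),90)"
```

```text
now [ 0.4575 -0.4024  0.1904] yaw 90.1298097625942 t 9.8833
shift [1.42   0.467  0.0396]
turn [0.0028 0.0027 0.0029]
```

View pics/w6.png

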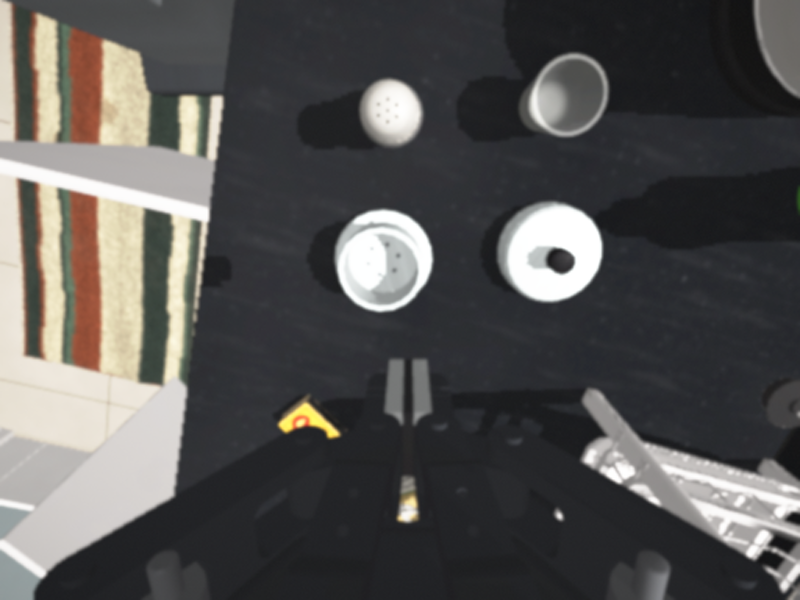

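The grip missed: the fingers are shut and the chamber is still standing at (383,265). Checking where it is now.

```bash
python3 -c "
from h import *
wpix('w6',[('rimB',380,310,.046),('plateT',384,210,.009),('plateL',335,258,.009),('plateR',433,258,.009),('rimL',338,265,.046),('rimR',424,265,.046),('knob',561,261,.048),('capT',550,201,.01),('glass',568,95,.058),('salt',391,113,.085)])
import cv2
i=cv2.imread('pics/w6.png')[180:340,310:620];cv2.imwrite('pics/c6.png',cv2.resize(i,None,fx=2.5,fy=2.5,interpolation=cv2.INTER_CUBIC))"
```

```text
rimB [ 0.4391 -0.4368  0.046 ]
plateT [ 0.4415 -0.365   0.009 ]
plateL [ 0.4003 -0.4043  0.009 ]
plateR [ 0.4816 -0.4043  0.009 ]
rimL [ 0.4084 -0.4011  0.046 ]
rimR [ 0.4726 -0.4011  0.046 ]
knob [ 0.574  -0.3975  0.048 ]
capT [ 0.5738 -0.3576  0.01  ]
glass [ 0.5625 -0.2866  0.058 ]
salt [ 0.4503 -0.2999  0.085 ]
```

View pics/c6.png

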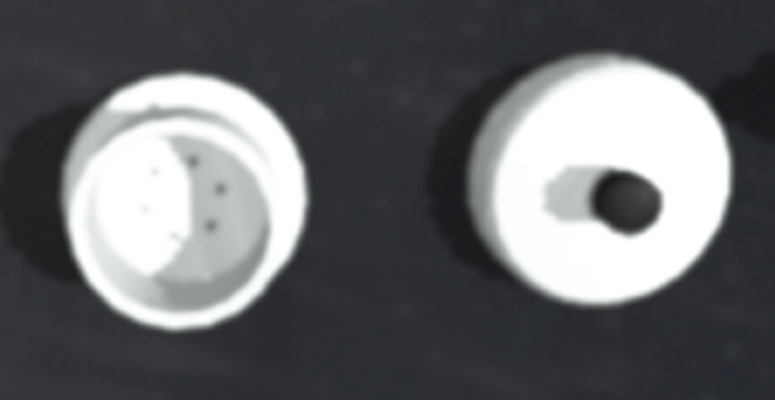

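The chamber was shoved 15 mm in −x (now about (0.441,−0.404)) and is still upright. I'll retry deeper and close in stages.

>>> play_rows:
  rows:
    - [[-0.005, -0.068, 0], [0, 0, 0]]
    - [[-0.005, -0.068, 0], [0, 0, 0]]
    - [[-0.005, -0.068, 0], [0, 0, 0]]
    - [[-0.005, -0.068, 0.1], [0, 0, 0]]
    - [[-0.005, -0.068, 0.2], [0, 0, 0]]
    - [[-0.005, -0.068, 0.3], [0, 0, 0]]
    - [[-0.005, -0.068, 0.35], [0, 0, 0]]
    - [[-0.005, -0.068, 0.4], [0, 0, 0]]
    - [[-0.005, -0.068, 0.4], [0, 0, 0]]
    - [[-0.005, -0.068, 0.4], [0, 0, 0]]
  claw: 1

```text
time: 10.72
tool_pos: [0.4401, -0.403, 0.0881]
tcp_rot: [-2.218, -2.223, -0.0]
wrist_force: [0.8, -0.3, 1.3]
width: 1.002
grip_force: 0.0
```

```bash
python3 -c "
from h import *
for k in range(3): print(bot.read_state()['tool_pos'])
shot('w7');d=np.load('pics/w7.npz')
i=cv2.cvtColor(cv2.imread('pics/w7.png'),cv2.COLOR_BGR2HSV)
# chamber blob: bright unsaturated on dark worktop, above the fingers
m=((i[...,2]>95)&(i[...,1]<50)).astype('uint8')
n,l,st,ce=cv2.connectedComponentsWithStats(m)
for k in range(1,n):
    if st[k,4]>1500: print(st[k],ce[k])
go((.441,-.4043,.009),90)"
```

```text
[ 0.4401 -0.403   0.0881]
[ 0.4401 -0.403   0.0881]
[ 0.4401 -0.403   0.0881]
[ 624    0  146  127 5319] [678.587   72.9483]
[    0    29   176   529 30198] [ 72.2426 321.0156]
[ 383   32   93  110 8115] [428.2776  86.4525]
[  565   222   153   139 15075] [638.6486 288.8029]
[  340   232   135   148 15675] [406.9205 305.018 ]
now [ 0.4407 -0.4038  0.0894] yaw 90.13739176376056 t 10.7667
shift [-0.0019  0.0008  0.3215]
turn [0.001  0.0008 0.0031]
```

```bash
python3 -c "
from h import *
wpix('w7',[('T',407,232,.009),('B',407,380,.046),('L',340,305,.009),('R',475,305,.009),('capL',565,290,.01),('capR',718,290,.01),('capT',638,222,.01)])"
```

```text
T [ 0.4404 -0.3639  0.009 ]
B [ 0.4406 -0.4383  0.046 ]
L [ 0.4001 -0.4081  0.009 ]
R [ 0.4814 -0.4079  0.009 ]
capL [ 0.5341 -0.398   0.01  ]
capR [ 0.6247 -0.3978  0.01  ]
capT [ 0.5707 -0.3578  0.01  ]
```

>>> play_rows:
  rows:
    - [[0, 0, 0.12], [0, 0, 0]]
    - [[0, 0, 0.22], [0, 0, 0]]
    - [[0, 0, 0.29], [0, 0, 0]]
    - [[0, 0, 0.32], [0, 0, 0]]
    - [[0, 0, 0.32], [0, 0, 0]]
    - [[0, 0, 0.32], [0, 0, 0]]

```text
time: 11.27
tool_pos: [0.441, -0.4041, 0.01]
tcp_rot: [2.217, 2.223, 0.0]
wrist_force: [1.2, 0.2, 0.6]
width: 1.003
grip_force: 0.0
```

>>> play_rows:
  rows:
    - [[0, 0, 0], [0, 0, 0]]
    - [[0, 0, 0], [0, 0, 0]]
    - [[0, 0, 0], [0, 0, 0]]
  claw: 0.6
  newtons: 20

```text
time: 11.52
tool_pos: [0.441, -0.4043, 0.0104]
tcp_rot: [2.217, 2.222, -0.0]
wrist_force: [0.0, 0.3, 0.2]
width: 0.801
grip_force: 0.0
```

>>> play_rows:
  rows:
    - [[0, 0, 0], [0, 0, 0]]
    - [[0, 0, 0], [0, 0, 0]]
    - [[0, 0, 0], [0, 0, 0]]
  claw: 0.4

```text
time: 11.77
tool_pos: [0.4409, -0.4042, 0.0107]
tcp_rot: [2.217, 2.223, -0.0]
wrist_force: [-1.5, 0.6, 6.4]
width: 0.739
grip_force: 20.4
```

Gripped this time (opening 63 mm). Firm up the grip and lift.

>>> play_rows:
  rows:
    - [[0, 0, 0], [0, 0, 0]]
    - [[0, 0, 0], [0, 0, 0]]
  claw: 0.2
  newtons: 30

```text
time: 11.93
tool_pos: [0.4408, -0.4042, 0.0108]
tcp_rot: [2.217, 2.223, -0.0]
wrist_force: [-1.7, 0.8, 7.7]
width: 0.735
grip_force: 30.8
```

>>> play_rows:
  rows:
    - [[0, 0, -0.04], [0, 0, 0]]
    - [[0, 0, -0.12], [0, 0, 0]]
    - [[0, 0, -0.24], [0, 0, 0]]
    - [[0, 0, -0.38], [0, 0, 0]]
    - [[0, 0, -0.5], [0, 0, 0]]
    - [[0, 0, -0.6], [0, 0, 0]]
    - [[0, 0, -0.6], [0, 0, 0]]
    - [[0, 0, -0.6], [0, 0, 0]]

```text
time: 12.6
tool_pos: [0.4413, -0.4044, 0.1614]
tcp_rot: [2.215, 2.22, 0.0]
wrist_force: [0.1, -0.8, -1.8]
width: 0.729
grip_force: 33.4
```

```bash
python3 -c "
from h import *
shot('w8');go((.5735,-.0472,.16),90)"
```

```text
now [ 0.4401 -0.4032  0.1591] yaw 90.1376759090104 t 12.65
shift [ 1.4227  0.5369 -0.0042]
turn [0.0009 0.0007 0.0031]
```

View pics/w8.png

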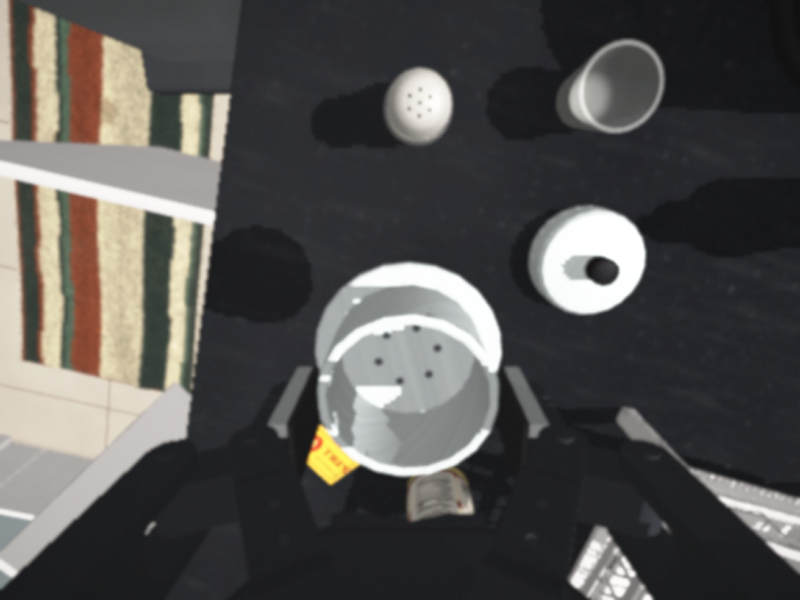

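Chamber hangs level, rim centre (408,395).

```bash
python3 -c "
from h import *
wpix('w8',[('rim',408,395,.196),('T',408,315,.196),('B',408,475,.196),('plateT',408,262,.159)])"
```

```text
rim [ 0.4423 -0.4033  0.196 ]
T [ 0.4422 -0.3738  0.196 ]
B [ 0.4423 -0.437   0.196 ]
plateT [ 0.4423 -0.365   0.159 ]
```

>>> play_rows:
  rows:
    - [[0.08, 0.02, 0], [0, 0, 0]]
    - [[0.2, 0.08, 0], [0, 0, 0]]
    - [[0.35, 0.13, 0], [0, 0, 0]]
    - [[0.5, 0.18, 0], [0, 0, 0]]
    - [[0.65, 0.23, 0], [0, 0, 0]]
    - [[0.8, 0.3, 0], [0, 0, 0]]
    - [[0.95, 0.35, 0], [0, 0, 0]]
    - [[1.0, 0.38, 0], [0, 0, 0]]
    - [[1.0, 0.38, 0], [0, 0, 0]]

```text
time: 13.4
tool_pos: [0.534, -0.1489, 0.156]
tcp_rot: [-2.211, -2.226, 0.001]
wrist_force: [0.4, -0.5, -2.0]
width: 0.731
grip_force: 33.4
```

```bash
python3 -c "
from h import *
go((.5735,-.0492,.12),90)"
```

```text
now [ 0.534  -0.1489  0.156 ] yaw 90.38090142839744 t 13.4
shift [0.3975 0.1614 0.1443]
turn [-0.0048 -0.0035  0.0085]
```

>>> play_rows:
  rows:
    - [[0.15, 0.05, 0], [0, 0, 0]]
    - [[0.3, 0.1, 0], [0, 0, 0]]
    - [[0.4, 0.152, 0], [0, 0, 0]]
    - [[0.4, 0.152, 0.1], [0, 0, 0]]
    - [[0.4, 0.152, 0.2], [0, 0, 0]]
    - [[0.4, 0.152, 0.24], [0, 0, 0]]
    - [[0.4, 0.152, 0.24], [0, 0, 0]]
    - [[0.4, 0.152, 0.24], [0, 0, 0]]

```text
time: 14.07
tool_pos: [0.5706, -0.0536, 0.097]
tcp_rot: [-2.218, -2.221, 0.004]
wrist_force: [0.5, 0.1, -1.2]
width: 0.728
grip_force: 33.6
```

>>> play_rows:
  rows:
    - [[0, 0, 0], [0, 0, 0]]
    - [[0, 0, 0], [0, 0, 0]]

```text
time: 14.23
tool_pos: [0.5735, -0.0538, 0.1003]
tcp_rot: [2.218, 2.222, 0.002]
wrist_force: [0.3, 0.3, -1.1]
width: 0.733
grip_force: 33.6
```

```bash
python3 -c "
from h import *
shot('w9');go((.572,-.0465,.0665),90)"
```

```text
now [ 0.5735 -0.0537  0.1004] yaw 90.08924358575797 t 14.2833
shift [ 0.0288 -0.0063  0.1354]
turn [0.0036 0.0005 0.002 ]
```

>>> play_rows:
  rows:
    - [[0.029, 0, 0], [0, 0, 0]]
    - [[0.029, 0, 0.04], [0, 0, 0]]
    - [[0.029, 0, 0.08], [0, 0, 0]]
    - [[0.029, 0, 0.11], [0, 0, 0]]
    - [[0.029, 0, 0.12], [0, 0, 0]]
    - [[0.029, 0, 0.125], [0, 0, 0]]
    - [[0.029, 0, 0.125], [0, 0, 0]]
    - [[0.029, 0, 0.125], [0, 0, 0]]

```text
time: 14.95
tool_pos: [0.5723, -0.0458, 0.0673]
tcp_rot: [-2.219, -2.224, 0.0]
wrist_force: [-0.3, -0.7, -1.2]
width: 0.732
grip_force: 33.6
```

>>> play_rows:
  rows:
    - [[0, 0, 0.003], [0, 0, 0]]
    - [[0, 0, 0.006], [0, 0, 0]]
    - [[0, 0, 0.008], [0, 0, 0]]
    - [[0, 0, 0.008], [0, 0, 0]]

```text
time: 15.28
tool_pos: [0.5728, -0.0458, 0.066]
tcp_rot: [2.218, 2.223, 0.001]
wrist_force: [-0.2, 0.8, 1.6]
width: 0.731
grip_force: 33.8
```

>>> play_rows:
  rows:
    - [[0, 0, 0.003], [0, 0, 0]]
    - [[0, 0, 0.003], [0, 0, 0]]

```text
time: 15.45
tool_pos: [0.573, -0.0458, 0.0659]
tcp_rot: [2.218, 2.223, 0.002]
wrist_force: [-1.9, 0.8, 5.2]
width: 0.731
grip_force: 34.2
```

>>> play_rows:
  rows:
    - [[0, 0, 0], [0, 0, 0]]
    - [[0, 0, 0], [0, 0, 0]]
    - [[0, 0, 0], [0, 0, 0]]
    - [[0, 0, 0], [0, 0, 0]]
  claw: 1

```text
time: 15.78
tool_pos: [0.5721, -0.0457, 0.0645]
tcp_rot: [-2.219, -2.224, 0.0]
wrist_force: [0.3, -0.3, 0.2]
width: 1.001
grip_force: 0.0
```

>>> play_rows:
  rows:
    - [[0, 0, -0.1], [0, 0, 0]]
    - [[0, 0, -0.2], [0, 0, 0]]
    - [[0, 0, -0.35], [0, 0, 0]]
    - [[0, 0, -0.5], [0, 0, 0]]
    - [[0.1, 0, -0.6], [0, 0, 0]]
    - [[0.1, 0, -0.6], [0, 0, 0]]
    - [[0.1, 0, -0.6], [0, 0, 0]]

```text
time: 16.37
tool_pos: [0.5738, -0.0201, 0.2173]
tcp_rot: [2.214, 2.223, 0.005]
wrist_force: [0.6, -0.3, 0.2]
width: 1.001
grip_force: 0.0
```

```bash
python3 -c "
from h import *
shot('w10');go((.4445,-.0478,.12),90)"
```

```text
now [ 0.5723 -0.0205  0.215 ] yaw 90.19026154958128 t 16.4167
shift [-0.1074 -0.512   0.3795]
turn [0.0012 0.0004 0.0042]
```

View pics/w10.png

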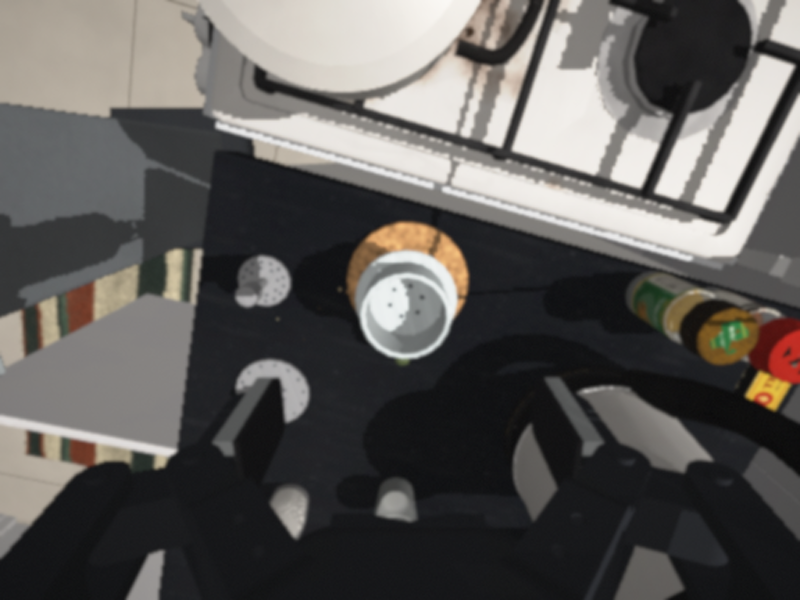

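Chamber is seated level on the cup (rim centre about (408,314)); small press disc (266,281), knob (247,294).

```bash
python3 -c "
from h import *
wpix('w10',[('rim',408,314,.101),('rimB',408,359,.101),('plateT',407,250,.064),('plL',356,295,.064),('plR',458,295,.064),('disc',266,281,.004),('discT',266,255,.004),('discR',291,281,.004),('knob',247,294,.048)])"
```

```text
rim [ 0.5756 -0.0445  0.101 ]
rimB [ 0.5757 -0.0792  0.101 ]
plateT [ 0.5749 -0.0068  0.064 ]
plL [ 0.5353 -0.0424  0.064 ]
plR [ 0.6147 -0.0423  0.064 ]
disc [ 0.4463 -0.0482  0.004 ]
discT [ 0.4486 -0.024   0.004 ]
discR [ 0.4691 -0.0481  0.004 ]
knob [ 0.4445 -0.0468  0.048 ]
```

>>> play_rows:
  rows:
    - [[-0.03, -0.12, 0], [0, 0, 0]]
    - [[-0.07, -0.27, 0], [0, 0, 0]]
    - [[-0.1, -0.4, 0.05], [0, 0, 0]]
    - [[-0.111, -0.516, 0.15], [0, 0, 0]]
    - [[-0.111, -0.516, 0.27], [0, 0, 0]]
    - [[-0.111, -0.516, 0.384], [0, 0, 0]]
    - [[-0.111, -0.516, 0.384], [0, 0, 0]]
    - [[-0.111, -0.516, 0.384], [0, 0, 0]]
  claw: -0.05

```text
time: 17.08
tool_pos: [0.4401, -0.0486, 0.1158]
tcp_rot: [-2.215, -2.219, 0.007]
wrist_force: [1.4, 0.4, -0.4]
width: 0.475
grip_force: 0.0
```

>>> play_rows:
  rows:
    - [[0, 0, 0], [0, 0, 0]]
    - [[0, 0, 0], [0, 0, 0]]

```text
time: 17.25
tool_pos: [0.4449, -0.0491, 0.1202]
tcp_rot: [2.217, 2.223, 0.002]
wrist_force: [0.6, 0.3, 0.6]
width: 0.475
grip_force: 0.0
```

```bash
python3 -c "
from h import *
shot('w11');go((.444,-.048,.030),90)
i=cv2.cvtColor(cv2.imread('pics/w11.png'),cv2.COLOR_BGR2HSV)
for th in (95,130):
  m=((i[...,2]>th)&(i[...,1]<50)).astype('uint8')
  n,l,st,ce=cv2.connectedComponentsWithStats(m)
  for k in range(1,n):
    if 400<st[k,4]<40000 and st[k,0]>150: print(th,st[k],ce[k])
"
```

```text
now [ 0.445  -0.0491  0.1204] yaw 90.14156441858911 t 17.3
shift [ 0.0045 -0.0052  0.3617]
turn [0.0036 0.0007 0.0031]
95 [  595     0   205    85 11441] [713.6355  30.8114]
95 [  566   233   188   161 20941] [655.6093 313.9291]
95 [ 373  245   67   70 3543] [405.709  278.4194]
95 [ 354  382   95   95 6150] [401.5026 424.4862]
95 [733 446  67  80 483] [762.6894 480.1843]
95 [ 192  514   74   86 2428] [234.4909 565.6895]
95 [548 549  30  29 459] [560.4902 562.4074]
130 [  354     0   446   201 36697] [578.2441  90.5094]
130 [ 596    0  124   57 4680] [663.506   22.7276]
130 [ 702    0   37   65 1130] [720.2027  31.7628]
130 [ 732    0   68   84 3885] [769.2746  40.3372]
130 [  570   233   183   160 11053] [653.551 308.326]
130 [ 374  246   65   68 2955] [407.6602 278.0112]
130 [ 356  384   92   92 4385] [408.2078 420.2588]
130 [359 430  37  31 658] [378.3511 443.7173]
130 [ 193  515   72   85 2143] [234.0569 566.1699]
```

```bash
python3 -c "
from h import *
wpix('w11',[('T',406,245,.004),('L',373,282,.004),('R',440,282,.004),('knobB',406,315,.05)])"
```

```text
T [ 0.4448 -0.0248  0.004 ]
L [ 0.4224 -0.0503  0.004 ]
R [ 0.468  -0.0503  0.004 ]
knobB [ 0.4449 -0.0573  0.05  ]
```

>>> play_rows:
  rows:
    - [[0.003, 0, 0.12], [0, 0, 0]]
    - [[0.003, 0, 0.22], [0, 0, 0]]
    - [[0.003, 0, 0.31], [0, 0, 0]]
    - [[0.003, 0, 0.36], [0, 0, 0]]
    - [[0.003, 0, 0.36], [0, 0, 0]]
    - [[0.003, 0, 0.36], [0, 0, 0]]

```text
time: 17.8
tool_pos: [0.4439, -0.0481, 0.0293]
tcp_rot: [2.218, 2.224, 0.0]
wrist_force: [1.0, -0.4, -0.5]
width: 0.474
grip_force: 0.0
```

>>> play_rows:
  rows:
    - [[0, 0, 0], [0, 0, 0]]
    - [[0, 0, 0], [0, 0, 0]]
    - [[0, 0, 0], [0, 0, 0]]
    - [[0, 0, 0], [0, 0, 0]]
  claw: -0.7
  newtons: 30

```text
time: 18.13
tool_pos: [0.4443, -0.0482, 0.0298]
tcp_rot: [2.217, 2.223, 0.002]
wrist_force: [-0.2, -0.7, 0.2]
width: 0.15
grip_force: 0.0
```

```bash
python3 -c "
from h import *
print(bot.read_state()['width'],bot.read_state()['grip_force'])
shot('w12')
c=cams.read_camera('side')['image'];t=cams.read_camera('top')['image']
w=cv2.imread('pics/w12.png')[200:600,200:600]
s=cv2.resize(c[185:285,215:315,::-1],(400,400),interpolation=cv2.INTER_CUBIC)
cv2.imwrite('pics/m12.png',np.hstack([w,s]))"
```

```text
0.15045300049943355 0.0
```

View pics/m12.png

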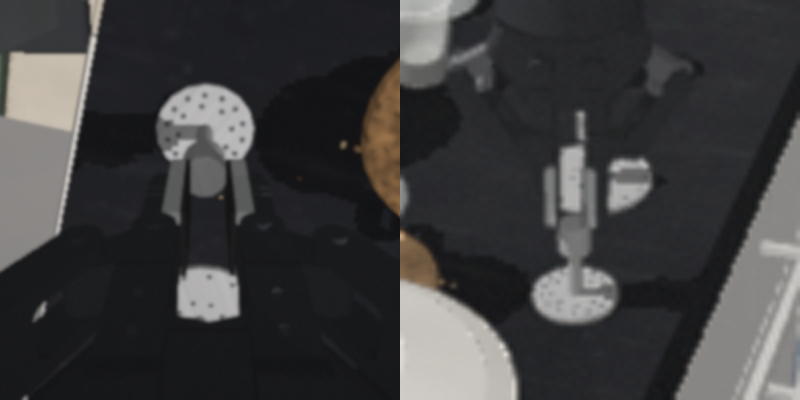

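The wrist crop shows the knob between the fingertips with a gap still on each side: the commanded opening was simply too wide. Close further.

>>> play_rows:
  rows:
    - [[0, 0, 0], [0, 0, 0]]
    - [[0, 0, 0], [0, 0, 0]]
    - [[0, 0, 0], [0, 0, 0]]
  claw: -1
  newtons: 30

```text
time: 18.53
tool_pos: [0.4432, -0.048, 0.0286]
tcp_rot: [-2.219, -2.224, 0.0]
wrist_force: [0.3, -0.5, -0.4]
width: 0.003
grip_force: 0.0
```

```bash
python3 -c "
from h import *
s=bot.read_state();c=cams.read_camera('side')
def pr(p): 
  q=np.linalg.inv(c['T'])@np.r_[p,1];q=c['K']@q[:3];q=q[:2]/q[2]; return q, (q-[215,185])*4+[400,0]
for p in [s['tool_pos'],s['tool_pos']+[0,0,.019],[.444,-.048,.041],[.444,-.048,0]]: print(p,*pr(p))
w=cams.read_camera('wrist')
def pw(z,y): 
  q=np.linalg.inv(w['mount'])@[0,y,z,1];q=w['K']@q[:3];return (q[:2]/q[2]+.5)*1.5625-.5-200
for z in (0,-.01,-.019,-.03): print(z,pw(z,-.01),pw(z,.01))
cv2.imwrite('pics/s13.png',c['image'])"
```

```text
[ 0.4432 -0.048   0.0286] [259.3102 248.6779] [577.2408 254.7115]
[ 0.4432 -0.048   0.0476] [259.1751 241.4222] [576.7003 225.6887]
[0.444, -0.048, 0.041] [258.8484 243.972 ] [575.3937 235.8881]
[0.444, -0.048, 0] [259.1422 259.3861] [576.5687 297.5444]
0 [181.8198 154.33  ] [229.0428 154.3241]
-0.01 [180.3756 165.1206] [230.2025 165.1153]
-0.019 [178.9325 175.9027] [231.3614 175.8981]
-0.03 [176.9501 190.7143] [232.9534 190.7109]
```

The side crop shows the pad bottoms about 17 mm above the reported TCP, so the fingers shut just over the knob. It also explains the first chamber miss. Reopen, go 16 mm lower and close again.

>>> play_rows:
  rows:
    - [[0, 0, 0], [0, 0, 0]]
    - [[0, 0, 0], [0, 0, 0]]
    - [[0, 0, 0], [0, 0, 0]]
    - [[0, 0, 0], [0, 0, 0]]
    - [[0, 0, 0], [0, 0, 0]]
    - [[0, 0, 0.03], [0, 0, 0]]
    - [[0, 0, 0.05], [0, 0, 0]]
    - [[0, 0, 0.064], [0, 0, 0]]
    - [[0, 0, 0.064], [0, 0, 0]]
  claw: -0.05

```text
time: 19.38
tool_pos: [0.442, -0.0478, 0.0113]
tcp_rot: [-2.217, -2.223, 0.002]
wrist_force: [-0.2, -0.1, 0.1]
width: 0.477
grip_force: 0.0
```

>>> play_rows:
  rows:
    - [[0, 0, 0], [0, 0, 0]]
    - [[0, 0, 0], [0, 0, 0]]
    - [[0, 0, 0], [0, 0, 0]]
    - [[0, 0, 0], [0, 0, 0]]
    - [[0, 0, 0], [0, 0, 0]]
    - [[0, 0, 0], [0, 0, 0]]
  claw: -1
  newtons: 30

```text
time: 19.88
tool_pos: [0.4434, -0.0481, 0.0128]
tcp_rot: [2.219, 2.224, 0.0]
wrist_force: [0.3, -0.6, -0.8]
width: 0.196
grip_force: 29.3
```

>>> play_rows:
  rows:
    - [[0, 0, -0.05], [0, 0, 0]]
    - [[0, 0, -0.15], [0, 0, 0]]
    - [[0, 0, -0.28], [0, 0, 0]]
    - [[0, 0, -0.42], [0, 0, 0]]
    - [[0, 0, -0.52], [0, 0, 0]]
    - [[0, 0, -0.52], [0, 0, 0]]
    - [[0, 0, -0.52], [0, 0, 0]]

```text
time: 20.47
tool_pos: [0.445, -0.0483, 0.1447]
tcp_rot: [2.216, 2.221, 0.004]
wrist_force: [-0.3, -0.2, -1.6]
width: 0.193
grip_force: 29.4
```

>>> play_rows:
  rows:
    - [[0.004, 0.05, 0], [0, 0, 0]]
    - [[0.004, 0.15, 0], [0, 0, 0]]
    - [[0.004, 0.27, 0], [0, 0, 0]]
    - [[0.004, 0.4, 0], [0, 0, 0]]
    - [[0.004, 0.49, 0], [0, 0, 0]]
    - [[0.004, 0.519, 0], [0, 0, 0]]
    - [[0.004, 0.519, 0], [0, 0, 0]]
    - [[0.004, 0.519, 0], [0, 0, 0]]
    - [[0.004, 0.519, 0], [0, 0, 0]]

```text
time: 21.22
tool_pos: [0.5708, -0.0466, 0.1413]
tcp_rot: [-2.217, -2.222, 0.003]
wrist_force: [-0.8, -0.4, -0.7]
width: 0.192
grip_force: 29.5
```

```bash
python3 -c "
from h import *
print(bot.read_state()['grip_force']);shot('w14');go((.5728,-.0470,.078),90)
i=cv2.cvtColor(cv2.imread('pics/w14.png'),cv2.COLOR_BGR2HSV)
m=((i[...,2]>110)&(i[...,1]<50)).astype('uint8')
n,l,st,ce=cv2.connectedComponentsWithStats(m)
for k in range(1,n):
    if st[k,4]>600: print(st[k],ce[k])"
```

```text
29.452425241470337
now [ 0.571  -0.0466  0.1417] yaw 90.12851743682967 t 21.2667
shift [-0.0017  0.0077  0.2549]
turn [-0.0031 -0.0003  0.0029]
[    0     0   800   258 69088] [382.2317 114.3309]
[230   0 111  34 750] [285.5947  14.38  ]
[  357     0   214    97 13344] [475.6329  37.595 ]
[  552     0   212   152 19781] [651.1071  72.778 ]
[ 740   49   60  127 4400] [778.458  122.7789]
[  345   231   135   140 12649] [415.8216 294.4388]
[    0   294   150   306 31231] [ 67.8547 433.8593]
[ 203  372   90   84 3900] [248.4408 404.4133]
[ 617  409  183  127 5148] [742.353  468.3578]
```

>>> play_rows:
  rows:
    - [[0, 0.003, 0.05], [0, 0, 0]]
    - [[0, 0.003, 0.1], [0, 0, 0]]
    - [[0, 0.003, 0.15], [0, 0, 0]]
    - [[0, 0.003, 0.2], [0, 0, 0]]
    - [[0, 0.003, 0.235], [0, 0, 0]]
    - [[0, 0.003, 0.25], [0, 0, 0]]
    - [[0, 0.003, 0.25], [0, 0, 0]]
    - [[0, 0.003, 0.25], [0, 0, 0]]

```text
time: 21.93
tool_pos: [0.5737, -0.0467, 0.0798]
tcp_rot: [-2.219, -2.224, 0.001]
wrist_force: [0.1, -0.0, -0.9]
width: 0.189
grip_force: 29.5
```

>>> play_rows:
  rows:
    - [[0, 0, 0.004], [0, 0, 0]]
    - [[0, 0, 0.008], [0, 0, 0]]
    - [[0, 0, 0.01], [0, 0, 0]]
    - [[0, 0, 0.01], [0, 0, 0]]

```text
time: 22.27
tool_pos: [0.574, -0.0468, 0.0781]
tcp_rot: [2.218, 2.224, 0.001]
wrist_force: [0.8, 0.0, -0.3]
width: 0.19
grip_force: 29.5
```

>>> play_rows:
  rows:
    - [[0, 0, 0.003], [0, 0, 0]]
    - [[0, 0, 0.005], [0, 0, 0]]
    - [[0, 0, 0.005], [0, 0, 0]]

```text
time: 22.52
tool_pos: [0.574, -0.0467, 0.0767]
tcp_rot: [2.219, 2.224, 0.001]
wrist_force: [-0.4, 0.4, 0.3]
width: 0.189
grip_force: 29.6
```

>>> play_rows:
  rows:
    - [[0, 0, 0.003], [0, 0, 0]]
    - [[0, 0, 0.003], [0, 0, 0]]

```text
time: 22.68
tool_pos: [0.5744, -0.0467, 0.0765]
tcp_rot: [2.218, 2.223, 0.001]
wrist_force: [-0.5, 0.8, 4.2]
width: 0.196
grip_force: 29.8
```

Contact with the floor (4 N). Open slightly, rise, then open fully.

>>> play_rows:
  rows:
    - [[0, 0, 0], [0, 0, 0]]
    - [[0, 0, 0], [0, 0, 0]]
    - [[0, 0, 0], [0, 0, 0]]
  claw: -0.4

```text
time: 22.93
tool_pos: [0.5734, -0.0467, 0.0753]
tcp_rot: [-2.219, -2.224, 0.001]
wrist_force: [0.1, 0.1, -0.1]
width: 0.298
grip_force: 0.0
```

>>> play_rows:
  rows:
    - [[0, 0, -0.05], [0, 0, 0]]
    - [[0, 0, -0.15], [0, 0, 0]]
    - [[0, 0, -0.3], [0, 0, 0]]
    - [[0, 0, -0.45], [0, 0, 0]]
    - [[0.1, 0, -0.55], [0, 0, 0]]
    - [[0.1, 0, -0.55], [0, 0, 0]]
    - [[0.1, 0, -0.55], [0, 0, 0]]

```text
time: 23.52
tool_pos: [0.5755, -0.0211, 0.2168]
tcp_rot: [2.214, 2.222, 0.006]
wrist_force: [-0.2, -0.8, -1.0]
width: 0.302
grip_force: 0.0
```

```bash
python3 -c "
from h import *
shot('w15');go((.55,-.33,.25),90)
s=cams.read_camera('side')
q=lambda p:(lambda v:(s['K']@v)[:2]/v[2])((np.linalg.inv(s['T'])@np.r_[p,1])[:3])
for p in [(.573,-.047,.123),(.573,-.047,.114),(.573,-.047,.101),(.573,-.047,.06),(.6,-.047,.101),(.546,-.047,.101)]: print(p,q(np.array(p)))
g=cv2.cvtColor(s['image'],cv2.COLOR_RGB2GRAY)
print(g[125:235:3,185:222:2])"
```

```text
now [ 0.574  -0.0215  0.2144] yaw 90.19180074463355 t 23.5667
shift [-1.2337 -0.1    -0.1419]
turn [0.0024 0.0005 0.0043]
(0.573, -0.047, 0.123) [196.885  210.3207]
(0.573, -0.047, 0.114) [197.2076 213.9906]
(0.573, -0.047, 0.101) [197.669  219.2386]
(0.573, -0.047, 0.06) [199.0888 235.3904]
(0.6, -0.047, 0.101) [185.109  218.9518]
(0.546, -0.047, 0.101) [210.2785 219.5265]
[[ 40  41  38  38  38  40  40  62 184 201 174  98  71  45  42  40  60 137
  160]
 [ 40  41  41  40  39  37  37 111 174 183 173 147 122  41  42  47 162 169
  167]
 [ 54  42  40  41  40  37  35  90 199 172 184 141  47  42  42 119 187 213
  139]
 [183 172 121  41  41  40  32  82 177 226 191  70  41  41  88 195 172 132
  142]
 [185 186 173  51  41  40  33  49 219 221 136  41  41  50 179 183 146 178
  195]
 [215 150 222 177  41  39  39  37  42  37  39  40  41 121 143 157 172 164
  147]
 [162 207 221 175  71  41  39  37  42  39  39  41  68 144 163 168 147 133
   44]
 [168 187 156 150  76  40  40  38  41  51  49  64 144 149 195 147  85  27
   27]
 [ 58  74 110 132  83  53  41  40  80 163 179 166 146 139  89  30  26  25
 
[... 1574 characters left out ...]
  25  27  26  24  26  25  24  26  23  23  25
   25]
 [ 24  26  64  98 145 190 181 196 211 174 125  63  29  28  27  26  27  27
   26]
 [152 174 150 151 178 177 174 143 154 176 183 196 213  76  25  26  25  29
   28]
 [132 138 145 147 147 131 119 108 161 177 184 190 198 201  32  26  27  25
   26]
 [128 139 144 148 146 126 118 113 151 173 184 189 210 157  36  24  28  27
   27]
 [181 142 144 149 153 129 115 150 155 159 186 184 143 124  36  25  25  28
   30]
 [190 192 196 208 215 212 202 184 160 156 148 144 138 129  81  43  44  43
   43]
 [191 184 179 174 166 157 153 154 153 151 146 143 138 129 136 125  45  41
   41]
 [190 187 180 171 163 157 155 154 153 149 147 144 138 130 138 137  57  41
   42]]
```

Press is on the floor (contact height matches). Now the cap, routing clear of the kettle.

>>> play_rows:
  rows:
    - [[-0.13, -0.05, 0], [0, 0, 0]]
    - [[-0.28, -0.15, 0], [0, 0, 0]]
    - [[-0.43, -0.25, 0], [0, 0, 0]]
    - [[-0.58, -0.3, 0], [0, 0, 0]]
    - [[-0.74, -0.3, 0], [0, 0, 0]]
    - [[-0.9, -0.25, 0], [0, 0, 0]]
    - [[-1, -0.2, 0], [0, 0, 0]]
    - [[-1, -0.2, 0], [0, 0, 0]]
  claw: 0.05

```text
time: 24.28
tool_pos: [0.524, -0.2772, 0.2108]
tcp_rot: [-2.224, -2.218, 0.003]
wrist_force: [0.1, -0.1, -0.4]
width: 0.526
grip_force: 0.0
```

>>> play_rows:
  rows:
    - [[-0.15, 0.05, 0], [0, 0, 0]]
    - [[-0.3, 0.12, 0.05], [0, 0, 0]]
    - [[-0.4, 0.16, 0.1], [0, 0, 0]]
    - [[-0.5, 0.194, 0.2], [0, 0, 0]]
    - [[-0.5, 0.194, 0.25], [0, 0, 0]]
    - [[-0.5, 0.194, 0.25], [0, 0, 0]]
    - [[-0.5, 0.194, 0.25], [0, 0, 0]]
    - [[-0.5, 0.194, 0.25], [0, 0, 0]]

```text
time: 24.95
tool_pos: [0.5727, -0.3955, 0.1507]
tcp_rot: [-2.217, -2.224, -0.0]
wrist_force: [1.3, 0.3, 0.7]
width: 0.527
grip_force: 0.0
```

```bash
python3 -c "
from h import *
shot('w16');go((.5725,-.3975,.015),90)
I=cv2.imread('pics/w16.png');i=cv2.cvtColor(I,cv2.COLOR_BGR2HSV)
m=((i[...,2]>95)&(i[...,1]<50)).astype('uint8')
n,l,st,ce=cv2.connectedComponentsWithStats(m)
d=np.load('pics/w16.npz')
for k in range(1,n):
    if 4000<st[k,4] and 250<st[k,0]<550:
        print(st[k]);x,y,w,h,_=st[k]
        sub=(i[y:y+h,x:x+w,2]<80).astype('uint8')
        N,L,S,C=cv2.connectedComponentsWithStats(sub)
        for a in range(1,N):
            if S[a,4]>60: print('  dark',S[a],C[a]+[x,y])
        wpix('w16',[('T',x+w/2,y,.01),('L',x,y+h/2,.01),('R',x+w,y+h/2,.01)])
"
```

```text
now [ 0.5733 -0.3958  0.1519] yaw 90.18526029335833 t 25.0
shift [-0.0067 -0.0037  0.5475]
turn [0.0011 0.0004 0.0041]
[ 346   53   89   97 6044]
  dark [  0   0  36  40 428] [355.0374  62.9112]
  dark [ 53   0  36  37 430] [424.8279  62.7   ]
  dark [  0  55  37  42 470] [355.3426 138.4787]
  dark [ 55  61  34  36 403] [425.2382 139.5335]
T [ 0.5622 -0.2529  0.01  ]
L [ 0.5329 -0.2811  0.01  ]
R [ 0.591  -0.2809  0.01  ]
[ 357  219  112  114 9469]
  dark [  0   0  46  48 668] [368.7515 231.1213]
  dark [ 65   0  47  47 662] [456.4834 231.2492]
  dark [ 42  55  25  28 508] [410.9961 287.4587]
  dark [ 65  69  47  45 628] [456.0653 320.8567]
  dark [  0  70  47  44 628] [368.8758 320.8296]
T [ 0.5771 -0.3571  0.01  ]
L [ 0.5361 -0.399   0.01  ]
R [ 0.6187 -0.3987  0.01  ]
```

>>> play_rows:
  rows:
    - [[-0.006, 0, 0.14], [0, 0, 0]]
    - [[-0.006, 0, 0.28], [0, 0, 0]]
    - [[-0.006, 0, 0.4], [0, 0, 0]]
    - [[-0.006, 0, 0.48], [0, 0, 0]]
    - [[-0.006, 0, 0.525], [0, 0, 0]]
    - [[-0.006, 0, 0.538], [0, 0, 0]]
    - [[-0.006, 0, 0.538], [0, 0, 0]]
    - [[-0.006, 0, 0.538], [0, 0, 0]]

```text
time: 25.67
tool_pos: [0.5746, -0.399, 0.0186]
tcp_rot: [2.216, 2.222, 0.001]
wrist_force: [-0.9, -0.0, -0.0]
width: 0.521
grip_force: 0.0
```

>>> play_rows:
  rows:
    - [[0, 0, 0], [0, 0, 0]]
    - [[0, 0, 0], [0, 0, 0]]
    - [[0, 0, 0], [0, 0, 0]]
  claw: -0.4
  newtons: 40

```text
time: 25.92
tool_pos: [0.5741, -0.399, 0.0179]
tcp_rot: [2.217, 2.222, 0.001]
wrist_force: [0.7, -0.5, -0.4]
width: 0.304
grip_force: 0.0
```

```bash
python3 -c "
from h import *
wpix('w16',[('knob',411,287.5,.046)]);s=bot.read_state();print(s['tool_pos'],s['width'],s['wrist_force'])"
```

```text
knob [ 0.5757 -0.397   0.046 ]
[ 0.5741 -0.399   0.0179] 0.3041475010157235 [ 0.7069 -0.5379 -0.389 ]
```

>>> play_rows:
  rows:
    - [[0.005, 0, 0.006], [0, 0, 0]]
    - [[0.005, 0, 0.012], [0, 0, 0]]
    - [[0.005, 0, 0.012], [0, 0, 0]]

```text
time: 26.17
tool_pos: [0.5728, -0.3967, 0.0128]
tcp_rot: [-2.218, -2.224, 0.0]
wrist_force: [-0.1, 0.0, -0.1]
width: 0.301
grip_force: 0.0
```

>>> play_rows:
  rows:
    - [[0, 0, 0], [0, 0, 0]]
    - [[0, 0, 0], [0, 0, 0]]
    - [[0, 0, 0], [0, 0, 0]]
    - [[0, 0, 0], [0, 0, 0]]
  claw: -0.7

```text
time: 26.5
tool_pos: [0.573, -0.397, 0.0131]
tcp_rot: [-2.219, -2.224, 0.0]
wrist_force: [-0.2, -0.4, 0.5]
width: 0.206
grip_force: 39.1
```

>>> play_rows:
  rows:
    - [[0, 0, -0.05], [0, 0, 0]]
    - [[0, 0, -0.15], [0, 0, 0]]
    - [[0, 0, -0.28], [0, 0, 0]]
    - [[0, 0, -0.42], [0, 0, 0]]
    - [[0, 0, -0.55], [0, 0, 0]]
    - [[0, 0, -0.62], [0, 0, 0]]
    - [[0, 0, -0.62], [0, 0, 0]]
    - [[0, 0, -0.62], [0, 0, 0]]

```text
time: 27.17
tool_pos: [0.574, -0.3977, 0.1708]
tcp_rot: [2.216, 2.221, 0.001]
wrist_force: [-0.9, 0.4, -1.7]
width: 0.207
grip_force: 39.1
```

>>> play_rows:
  rows:
    - [[0.06, -0.03, 0], [0, 0, 0]]
    - [[0.16, -0.1, 0], [0, 0, 0]]
    - [[0.28, -0.18, 0], [0, 0, 0]]
    - [[0.4, -0.24, 0], [0, 0, 0]]
    - [[0.53, -0.24, 0], [0, 0, 0]]
    - [[0.67, -0.22, 0], [0, 0, 0]]
    - [[0.8, -0.16, 0], [0, 0, 0]]
    - [[0.92, -0.1, 0], [0, 0, 0]]
    - [[0.98, -0.05, 0], [0, 0, 0]]
    - [[0.98, -0.05, 0], [0, 0, 0]]

```text
time: 28.0
tool_pos: [0.5601, -0.1481, 0.1657]
tcp_rot: [-2.212, -2.225, 0.0]
wrist_force: [0.5, 0.5, -0.9]
width: 0.209
grip_force: 39.2
```

```bash
python3 -c "
from h import *
s=bot.read_state();print(s['grip_force'],s['wrist_force']);go((.5728,-.047,.16),90)"
```

```text
39.23454523086548 [ 0.5201  0.4707 -0.9467]
now [ 0.5601 -0.1481  0.1657] yaw 90.34646953669801 t 28.0
shift [0.404  0.0532 0.0239]
turn [-0.0036 -0.0032  0.0077]
```

>>> play_rows:
  rows:
    - [[0.06, 0.01, 0], [0, 0, 0]]
    - [[0.16, 0.03, 0], [0, 0, 0]]
    - [[0.28, 0.05, 0], [0, 0, 0]]
    - [[0.37, 0.05, 0], [0, 0, 0]]
    - [[0.412, 0.05, 0], [0, 0, 0]]
    - [[0.412, 0.05, 0], [0, 0, 0]]
    - [[0.412, 0.05, 0], [0, 0, 0]]
    - [[0.412, 0.05, 0], [0, 0, 0]]
    - [[0.412, 0.05, 0], [0, 0, 0]]

```text
time: 28.75
tool_pos: [0.572, -0.0504, 0.1679]
tcp_rot: [2.22, 2.223, -0.001]
wrist_force: [-0.4, -0.6, -0.2]
width: 0.209
grip_force: 39.2
```

>>> play_rows:
  rows:
    - [[0, 0, 0], [0, 0, 0]]
    - [[0, 0, 0], [0, 0, 0]]

```text
time: 28.92
tool_pos: [0.5723, -0.05, 0.1682]
tcp_rot: [2.22, 2.222, -0.0]
wrist_force: [1.1, 0.5, -0.7]
width: 0.209
grip_force: 39.2
```

```bash
python3 -c "
from h import *
shot('w17');go((.5728,-.047,.108),90)
I=cv2.imread('pics/w17.png');i=cv2.cvtColor(I,cv2.COLOR_BGR2HSV)
m=((i[...,2]>95)&(i[...,1]<50)).astype('uint8')
n,l,st,ce=cv2.connectedComponentsWithStats(m)
for k in range(1,n):
    if 3000<st[k,4]: print(st[k],ce[k])
g=cv2.cvtColor(I,cv2.COLOR_BGR2GRAY)
print(g[250:480:6,410]);print(g[340,250:570:6]);print(I[250:480:6,410,1]-0)"
```

```text
now [ 0.5723 -0.0498  0.1682] yaw 90.07446144416495 t 28.9667
shift [0.0112 0.002  0.241 ]
turn [0.0001 0.0002 0.0017]
[    0     0   800   249 81399] [314.5844 119.5544]
[  358     0   198    97 13247] [462.4122  37.4192]
[  535     0   194   147 18629] [628.4785  69.5218]
[ 706   28   94  148 8727] [763.6462 111.6957]
[  314   219   191   195 22320] [409.3663 312.4171]
[    0   240   168   360 33805] [ 73.6091 427.1584]
[ 214  353   84   79 4854] [256.1978 391.1669]
[  558   384   242   153 18563] [684.4555 454.9926]
[136  77 117 125 142 205 230 244 244 243 243 243 239 239 241 241 239 143
 128  15  15  19  22  22  21  18  18  17  15 178 233 233 235 153  19  19
  19  18  17]
[ 35  32  34  34  33  33  33  33  33  32  33  91 168 230 232 230 228 231
 235 236 236 237 237 239 238 237 240 241 240 242 242 242 244 244 245 246
 247 248 248 249 249 240  77  17  17  18  17  17  19  18  18  19  18  18]
[137  77 118 126 143 207 232 245 245 244 244 244 240 240 242 242 240 144
 129  14  15  18  22  22  20  18  17  16  14 180 234 234 236 154  19  19
  19  18  17]
```

>>> play_rows:
  rows:
    - [[0.011, 0.002, 0.03], [0, 0, 0]]
    - [[0.011, 0.002, 0.08], [0, 0, 0]]
    - [[0.011, 0.002, 0.13], [0, 0, 0]]
    - [[0.011, 0.002, 0.17], [0, 0, 0]]
    - [[0.011, 0.002, 0.2], [0, 0, 0]]
    - [[0.011, 0.002, 0.215], [0, 0, 0]]
    - [[0.011, 0.002, 0.222], [0, 0, 0]]
    - [[0.011, 0.002, 0.222], [0, 0, 0]]

```text
time: 29.63
tool_pos: [0.5725, -0.0461, 0.112]
tcp_rot: [-2.218, -2.224, 0.001]
wrist_force: [0.6, -0.4, -0.2]
width: 0.206
grip_force: 39.2
```

>>> play_rows:
  rows:
    - [[0, 0, 0.004], [0, 0, 0]]
    - [[0, 0, 0.008], [0, 0, 0]]
    - [[0, 0, 0.012], [0, 0, 0]]
    - [[0, 0, 0.012], [0, 0, 0]]

```text
time: 29.97
tool_pos: [0.573, -0.0462, 0.11]
tcp_rot: [2.218, 2.224, 0.001]
wrist_force: [0.1, -0.7, -0.7]
width: 0.206
grip_force: 39.2
```

Skirt is around the chamber (ledge contact expected at about 0.108).

>>> play_rows:
  rows:
    - [[0, 0, 0.003], [0, 0, 0]]
    - [[0, 0, 0.006], [0, 0, 0]]
    - [[0, 0, 0.006], [0, 0, 0]]

```text
time: 30.22
tool_pos: [0.5732, -0.0463, 0.1087]
tcp_rot: [2.218, 2.224, 0.001]
wrist_force: [-0.1, 1.0, 1.0]
width: 0.211
grip_force: 39.4
```

>>> play_rows:
  rows:
    - [[0, 0, 0.004], [0, 0, 0]]
    - [[0, 0, 0.004], [0, 0, 0]]

```text
time: 30.38
tool_pos: [0.5737, -0.0463, 0.1086]
tcp_rot: [2.218, 2.223, 0.002]
wrist_force: [0.1, 0.3, 5.0]
width: 0.208
grip_force: 39.7
```

Seated (5 N at 0.1086). Release, rise, and check.

>>> play_rows:
  rows:
    - [[0, 0, 0], [0, 0, 0]]
    - [[0, 0, 0], [0, 0, 0]]
    - [[0, 0, 0], [0, 0, 0]]
    - [[0, 0, 0], [0, 0, 0]]
  claw: -0.1

```text
time: 30.72
tool_pos: [0.5725, -0.0462, 0.1068]
tcp_rot: [-2.218, -2.224, 0.001]
wrist_force: [0.5, 1.3, -0.3]
width: 0.453
grip_force: 0.0
```

>>> play_rows:
  rows:
    - [[0, 0, -0.05], [0, 0, 0]]
    - [[0, 0, -0.15], [0, 0, 0]]
    - [[0, 0, -0.3], [0, 0, 0]]
    - [[0, 0, -0.45], [0, 0, 0]]
    - [[0.1, 0, -0.55], [0, 0, 0]]
    - [[0.1, 0, -0.55], [0, 0, 0]]
    - [[0.1, 0, -0.55], [0, 0, 0]]
    - [[0.1, 0, -0.55], [0, 0, 0]]

```text
time: 31.38
tool_pos: [0.5724, -0.0212, 0.2448]
tcp_rot: [2.218, 2.225, -0.0]
wrist_force: [-1.2, 1.0, -0.8]
width: 0.448
grip_force: 0.0
```

```bash
python3 -c "
from h import *
shot('w18');s=cams.read_camera('side')
q=lambda p:(lambda v:((s['K']@v)[:2]/v[2]).round(1))((np.linalg.inv(s['T'])@np.r_[p,1])[:3])
for p in [(.573,-.047,.143),(.573,-.087,.1),(.573,-.007,.096),(.533,-.047,.096),(.613,-.047,.096),(.573,-.007,.061),(.573,-.04,.128)]: print(p,q(np.array(p)))
g=cv2.cvtColor(s['image'],cv2.COLOR_RGB2GRAY)
print(g[194:262:2,170:226:3])
I=cv2.imread('pics/w18.png');i=cv2.cvtColor(I,cv2.COLOR_BGR2HSV)
m=((i[...,2]>95)&(i[...,1]<50)).astype('uint8')
n,l,st,ce=cv2.connectedComponentsWithStats(m)
for k in range(1,n):
    if 3000<st[k,4]<30000 and 250<st[k,0]<500:
        x,y,w,h,_=st[k];print(st[k])
        wpix('w18',[('T',x+w/2,y,.1),('L',x,y+h/2,.1),('R',x+w,y+h/2,.1)])
        N,L,S,C=cv2.connectedComponentsWithStats((i[y:y+h,x:x+w,2]<80).astype('uint8'))
        for a in range(1,N):
            if S[a,4]>100: print(S[a],C[a]+[x,y]);wpix('w18',[('k',*(C[a]+[x,y]),.14)])
"
```

```text
(0.573, -0.047, 0.143) [196.2 202.1]
(0.573, -0.087, 0.1) [201.1 209.9]
(0.573, -0.007, 0.096) [194.2 231.8]
(0.533, -0.047, 0.096) [216.5 221.7]
(0.613, -0.047, 0.096) [179.3 220.8]
(0.573, -0.007, 0.061) [195.6 245.9]
(0.573, -0.04, 0.128) [196.1 210. ]
[[ 93  38  41  41  42  40  41  41  38  39  39  38  37  35 122 138 146 161
  167]
 [108  41  42  41  42  44  44  42  41  42  39  39  39  38 116 142 161 175
  174]
 [111  42  42  41  41  43  41  40  41  41  39  38  38  41  89 154 171 175
  172]
 [108  38  37  39  41  40  41  41  39  36  37  39  37  36  69 125 164 163
  101]
 [ 81  24  24  29  26  27  31  44  40  36  72 115  50  25  47 111  98  96
   89]
 [ 29  25  24  24  24  73 195 113  45  31 150 219 207 122  29 107  97  95
   89]
 [ 22  25  24  27  87 223 225 137  27  25 121 212 215 213  90  48  94  76
   40]
 [ 22  26  24  41 222 227 228 174  27  25 112 140 162 216 212  25  24  22
   24]
 [ 24  23  24 172 229 230 228 226  62  44 139 142 155 217 211  47  25  26
   25]
 [ 25  24  24 229 231 229 228 227 220 179 218 218 216 216 207  60  26  27
   26]
 [ 28  23  25 237 229 229 228 228 
[... 1531 characters left out ...]
152  88  89  97  98  88  77  69 104 105  96  97
   49]
 [ 38  38 171 169 169 186 202 194 200 200 200 195 190 185 154 120 101 109
   67]
 [ 40  68 188 208 211 200 102  81  99 197 205 203 202 201 198 191 179 128
   67]
 [139 210 219 217 159  50  46  46  45  54 202 204 202 201 200 199 197 188
  172]
 [220 220 219 215  53  47  46  45  46  44 149 203 202 200 199 199 199 198
  175]]
[ 356  242  108  120 9510]
T [ 0.5748 -0.0001  0.1   ]
L [ 0.5339 -0.0464  0.1   ]
R [ 0.6162 -0.0462  0.1   ]
[ 39  65  26  29 610] [407.5541 321.0525]
k [ 0.5732 -0.0464  0.14  ]
[ 63  77  45  43 579] [451.5924 350.2591]
k [ 0.6036 -0.0678  0.14  ]
[  0  79  44  41 555] [367.236  350.6072]
k [ 0.5455 -0.0683  0.14  ]
```

The knob reads (0.573,−0.046) at the seated height, and the cap, chamber, plate and cup edges line up level in the side view. Hand in.

```bash
python3 -c "
from workcell import bot
print(bot.finish_job())"
```

```text
the job is handed in; nothing more can be done
None
```

The filter is stacked in order on the trivet (cup, chamber, small press disc, cap) with every piece released, and I handed the job in after about 31 s; the first chamber grip missed and shoved it 15 mm, and the final check used image code only because my picture views were used up.

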